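Light and look: check a reground drill under the loupe

TASK

Check the reground drill that stands point-up in the square collet block. First hang the work lantern by its handle on the hook arm of the magnetic stand and let go of it, so that it lights the job; then pick up the loupe and hold it level and still with its lens centred over the drill point, at the height marked by the scriber tip of the height gauge and touching neither. Finish while still holding the loupe there in the gripper, without putting it down, and leave the drill, the gauge's setting and the things lying around them where they are.

Things in the scene. Friction and masses are not known exactly. Their poses are not given: they have to be found in the camera images.
- drill_point (a point): tip of the 14 mm drill to be checked, 114 mm above the bench. The drill stands alone, point up, in a loose square steel collet block (46 x 46 x 50 mm, round nut 38 mm wide on top, up to 62 mm high; about 1 kg). Other drills lie about, or stand in the wooden drill stand. z up; x points roughly to the height gauge.
- scriber_tip (a point): end of the height gauge's scriber, a level bar 8 mm wide, 4 mm high at the end, pointing at the drill; this point, the middle of its end, lies 43 to 65 mm short of the drill's axis and 165 to 215 mm up: the focal height. The gauge (base 90 x 70 x 34 mm, beam 344 mm tall, 120 mm behind the tip) stands beyond the drill. Its carriage stays as set unless pushed. -x points out of the tip, z up.
- hook_mid (a point): middle of the hook arm, on its top edge, 229 mm up. The arm is a level round bar, 8 mm thick, along x: at +75 mm the fixed stand's post (its clamp reaches to +60 mm, post top 16 mm above this point); at -60 mm, towards the robot, it turns up to an open tip at -75 mm, 18 mm above this point. Stand base 60 x 50 x 55 mm under the post. z up.
- lamp_handle (a point): centre of the lantern's grip bar, 163 mm above its underside. Cordless lantern, standing: body 72 mm wide, 102 mm tall, black ends, white middle; on it a rigid black handle: straight level grip bar along y, 100 mm long, 12 mm thick (x), 14 mm high (z), on two side straps. The window under the bar, open along x, is 90 mm wide, 54 mm high. 0.22 to 0.37 kg, balanced under this point. z up.
- lens_centre (a point): centre of the loupe's lens, mid-thickness. Hand loupe lying flat on the bench (this point 8 mm up): round glass in a dark metal rim 68 mm across, 16 mm thick, with a straight black handle. x points along the handle's axis from handle to lens, z square to the lens.
- loupe_grip (a point): place to grip on the loupe's handle, 72 mm behind the lens centre in -x, mid-thickness (8 mm up as it lies). The handle is a flat-sided bar 18 mm wide (y), 16 mm thick (z), from 26 mm in +x to 70 mm in -x of this point. Whole loupe 0.11 kg. Same axes as lens_centre.
- spraycan: white spray can standing at the back right, 65 mm in diameter, 200 mm tall; origin under its centre. Bystander.
- clamp: blue plastic spring clamp lying flat, about 120 x 75 x 24 mm, right of the drill; origin under its pivot. Bystander.
- spare: loose 12 mm twist drill, 115 mm long, lying on the bench left of the collet block; origin under its middle. Bystander.
- chuckkey: small T-handled chuck key lying near the robot, about 60 x 62 x 16 mm; origin under the middle of its shank. Bystander.
Mind the look-alikes: they are no part of the job. There is more than one size of the part that bears lamp_handle; the job needs the smallest.

How it is judged:
By the outcome, as a careful person would: the job done as asked, in the order asked, and still so for the second after the job is handed in, while the arm keeps its last pose, push and grip.
It also fails if it takes over 72 s, if anything falls off the work surface, if the arm or the gripper's body presses on something with over 40 N, if the wrist force passes 120 N, or if a joint passes its speed limit or range.

ROBOT

A 7-joint arm with a two-finger parallel gripper is mounted at the origin on the work surface. World frame = base frame: x ahead of the robot, y to its left, z up, the work surface at z = 0. Lengths are in mm, angles in rad, forces in N, time in s.
With the tool pointing down it reaches from about 400 to 900 mm from the base axis. Payload 5.5 kg.
Tool frame: the origin (TCP) lies at the very end of the fingers, on their centre line; the grasp point (between the pads) lies arm.pinch_z behind it (arm.pinch_z is the distance from the TCP to the grasp point, in mm); z points along the fingers, y is the direction in which the jaws open and shut (so a half turn about z gives the same grasp; the last joint's range is limited). The gripper opens to 92 mm and grips with 3 to 60 N. Pads are 19 mm wide; open, the fingers measure 130 mm over their backs; the gripper's body (75 mm by 190 mm) begins 47 mm behind the grasp point.
Start: joints at [1.402, 0.501, -0.427, 1.55, 0.221, 1.138, -0.21], TCP at [272.061, -590.324, 226.729] pointing down, gripper open.
Joint ranges: [-2.88, 2.88], [-0.31, 2.03], [-1.54, 1.56], [0.2, 2.42], [-1.41, 4.55], [0.19, 2.02], [-2.57, 2.57]. Speed limits (rad/s): [2.57, 2.57, 3.14, 3.14, 3.14, 3.14, 3.14].

INTERFACE

Orientations are given as a 3x3 rotation matrix whose columns are the frame's x, y, z axes.
In Python, from bench import status, vision, job, arm gives the robot as it stands.
- The arm moves only by the tool jog_arm, never from a script. Its arguments are lists of equal length, an entry for each row: "fingers": the opening, from -1 (shut) to 1 (fully open), so that 0 is half open; "travel": the shift along the tool's x, y, z in cm, a list of three; "twist": the turn about the tool's z in rad. In form: {"fingers": [fingers, ...], "travel": [[dx, dy, dz], ...], "twist": [twist, ...]}. A call has exactly 8 rows; each row shifts and turns the commanded pose from where the row before left it, along the tool's axes as they then stand; what a row does not reach is not made up. A row lasts 1/10 s, in which the tool goes at most 50 mm and 8.59 degrees, less where a joint would pass 70% of its speed; a pose out of reach is approached as far as the arm can. A call with a gripper value outside its range is refused whole. The fingers move at their own pace and stop on an object; "newtons" is the grip in N (left out, the last holds). Time passes only in rows, so rows that do not move let the fingers close, or fill a call up. It gives the time, the measured TCP pose, the force and the opening at its end, in the units of the state.
- status.read_state(): the state, without advancing time (a new reading comes with each control period).
- vision.capture(name): name is "side" or "top"; returns a dict with "color" (400x640x3 uint8, red, green, blue), "z_map" (400x640 float32, mm along the optical axis (not along the pixel's ray), 0 where there is no reading), "fovy" (degrees; the focal length in pixels is half the picture's height over the tangent of half this angle, whatever the lens; pixels are square), "cx", "cy" (the principal point, pixels), "R" (3x3) and "t" (3): a world point X has camera coordinates R X + t. Camera axes: x right, y down, z forward; pixel columns grow to the right and rows downward; lengths in mm; the calibration is good to about 2 mm. A picture is of the moment at which its call begins.
- job.close_job(): hands the job in, once; it reports no verdict.
The state is a dict: "time_s": time; "joints": joint angles; "joint_velocities": joint speeds; "tau": joint torques, N m; "eef_pos": TCP position; "orientation": TCP orientation; "ft_force": force on the tool from outside, world axes, zero at the start; "ft_torque": the same for the moment, N m; "opening": finger opening in mm.
Only numpy, scipy, OpenCV 4.12 (cv2) and the standard library are available. Lean on these libraries where they do the work, as an engineer would, in place of code of your own. Each camera call takes 0.05 s, during which the arm holds its last target.

## Working session

There is one attempt and no reset: what is moved stays moved. The work goes in short steps, Python scripts to look and compute and a tool call to move; the robot and the scene stay as the last step left them, time stands still between calls to the robot, and variables do not carry over. Pictures are saved under pics/ and viewed, and the job is handed in when it is done.

Besides the shell and the picture viewer there is one more tool, called after ">>>" by a JSON object that holds its "fn" and its "kwargs", one argument or row to a line. jog_arm: Moves the arm, as the interface text tells. Its arguments: {"type":"object","properties":{"fingers":{"type":"array"},"travel":{"type":"array"},"twist":{"type":"array"},"newtons":{"type":"number"}},"required":["fingers","travel","twist"]}

```bash
ls; mkdir -p pics; cat > h.py <<'E'
import numpy as np, cv2, pickle
from bench import status, vision, job, arm
def cap(n,save):
    d=vision.capture(n); pickle.dump(d,open(f'pics/{save}.pkl','wb'))
    cv2.imwrite(f'pics/{save}.png',d['color'][:,:,::-1]); return d
def ld(s): return pickle.load(open(f'pics/{s}.pkl','rb'))
def f(d): return 200/np.tan(np.radians(d['fovy'])/2)
def px(d,u,v,z=None):  # depth point
    if z is None: z=d['z_map'][int(round(v)),int(round(u))]
    c=np.array([(u-d['cx'])/f(d)*z,(v-d['cy'])/f(d)*z,z]); return np.array(d['R']).T@(c-np.array(d['t']))
def plane(d,u,v,h):
    R=np.array(d['R']);o=-R.T@np.array(d['t']);r=R.T@np.array([(u-d['cx'])/f(d),(v-d['cy'])/f(d),1]);return o+r*(h-o[2])/r[2]
def proj(d,X):
    c=np.array(d['R'])@np.array(X,float)+np.array(d['t']);return np.array([d['cx']+f(d)*c[0]/c[2],d['cy']+f(d)*c[1]/c[2]])
def cloud(d):
    z=d['z_map'].astype(float);v,u=np.mgrid[0:400,0:640]
    c=np.stack([(u-d['cx'])/f(d)*z,(v-d['cy'])/f(d)*z,z],-1);P=(c-np.array(d['t']))@np.array(d['R']);P[z==0]=np.nan;return P
E
python3 - <<'E'
from h import *
print(status.read_state(), arm.pinch_z)
for n in('side','top'):
    d=cap(n,n+'0');print(n,d['fovy'],d['cx'],d['cy'],d['R'],d['t'])
E
```

```text
pics
{'time_s': 0.0, 'joints': array([ 1.40219315,  0.5018231 , -0.42682482,  1.55142829,  0.22081798,
        1.13831566, -0.21029505]), 'joint_velocities': array([-1.44294460e-03,  1.08646782e-03,  3.89678672e-04,  1.66381330e-03,
        6.86166772e-05, -1.45718305e-03, -2.04751754e-04]), 'tau': array([ 3.42699732e-04, -5.66586614e+01, -5.81572741e+00, -2.79105896e+01,
       -6.84182905e-02,  3.08702525e-02,  1.94465474e-04]), 'eef_pos': array([ 271.71309463, -589.7226238 ,  225.705888  ]), 'orientation': array([[ 9.08173875e-01,  4.18592470e-01, -7.46272740e-04],
       [ 4.18593131e-01, -9.08172173e-01,  1.75896351e-03],
       [ 5.85447430e-05, -1.90982935e-03, -9.99998175e-01]]), 'ft_force': array([-0.57116301,  0.08754254,  0.32649809]), 'ft_torque': array([-0.03059371,  0.05150466,  0.03870846]), 'opening': 92.07407853900072} 18.8
side 55.206390041008966 322.64324518648493 197.1827267947398 [[-0.93681429 -0.34976405  0.00663988]
 [-0.2008366   0.52218967 -0.82884414]
 [ 0.28643261 -0.77780657 -0.55944017]] [459.10217926 213.5357698  956.87943158]
top 52.60899635518344 321.58930713260577 194.18551874296415 [[-8.09833391e-04 -9.99853974e-01  1.70696797e-02]
 [-9.88950804e-01 -1.72967392e-03 -1.48233990e-01]
 [ 1.48241869e-01 -1.70011183e-02 -9.88804991e-01]] [-22.56924675 528.4006314  943.92217346]
```

View pics/side0.png

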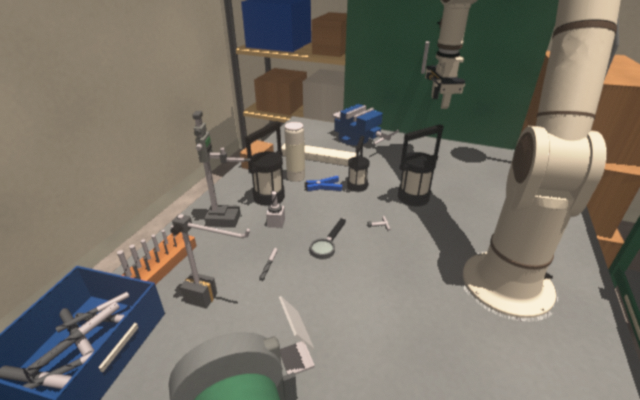

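View pics/top0.png

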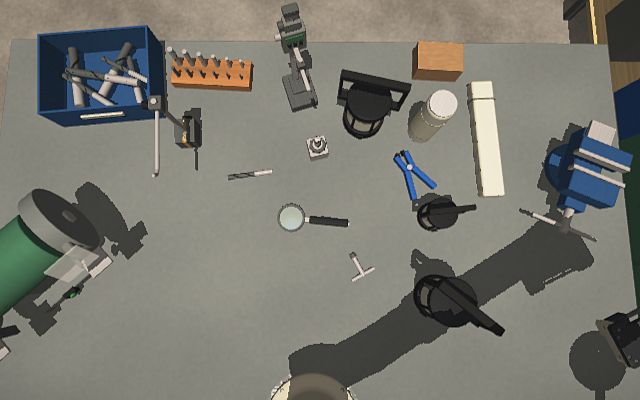

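The side view shows three lanterns (smallest at about (358,172)), the drill block at (276,212), the gauge at (215,170), the hook stand at (195,250) and the loupe at (325,245). In the top view these sit at (437,213), (317,147), (298,60), (157,135) and (291,217).

```bash
python3 - <<'E'
from h import *
s=ld('side0');t=ld('top0')
def z(d,x0,y0,x1,y1,k,n):
    c=d['color'][y0:y1,x0:x1,::-1];cv2.imwrite(f'pics/{n}.png',cv2.resize(c,None,fx=k,fy=k,interpolation=cv2.INTER_CUBIC))
z(s,170,100,400,290,3,'s_z');z(t,130,70,360,250,3,'t_z');z(t,380,80,520,340,2,'t_z2')
P=cloud(t)
for u,v in[(437,213),(430,210),(470,208),(440,102),(317,147),(291,217),(330,221),(157,100),(156,174),(298,60),(460,310),(370,85)]:print(u,v,P[v,u].round())
E
```

```text
437 213 [ 469. -262.  171.]
430 210 [ 476. -248.  171.]
470 208 [ 480. -333.  171.]
440 102 [ 701. -270.  201.]
317 147 [638. -11.  69.]
291 217 [476.  53.   9.]
330 221 [465. -43.  16.]
157 100 [688. 308. 238.]
156 174 [537. 301. 239.]
298 60 [773.  29. 241.]
460 310 [ 269. -309.  148.]
370 85 [ 724. -118.  234.]
```

View pics/s_z.png

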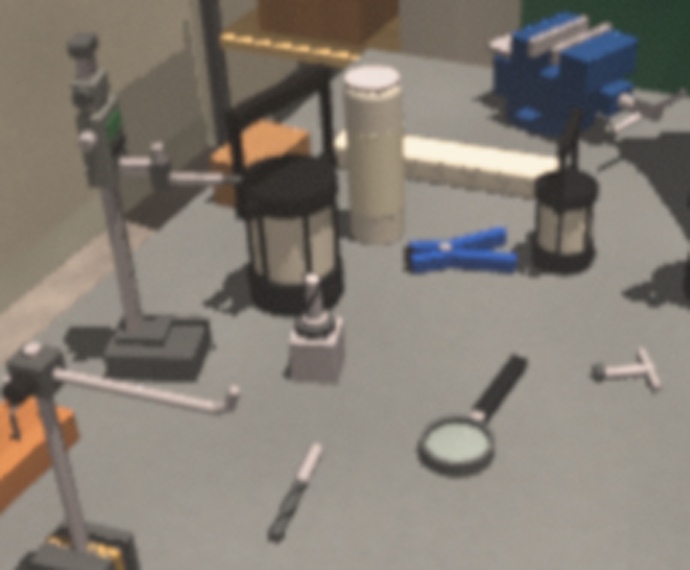

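View pics/t_z.png

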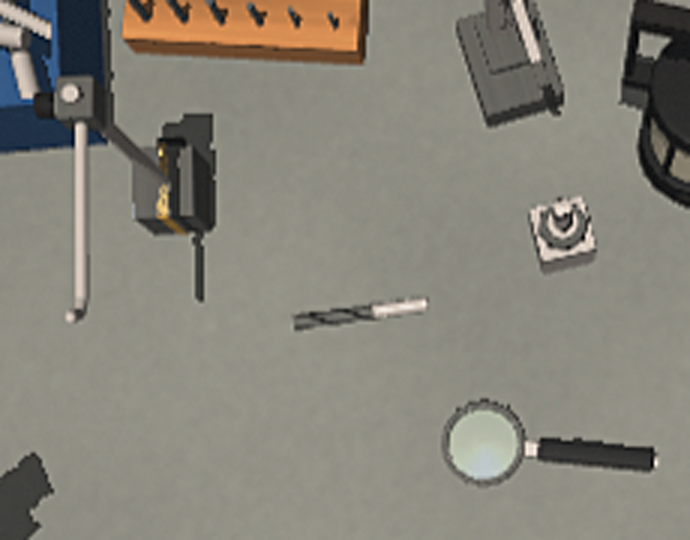

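View pics/t_z2.png

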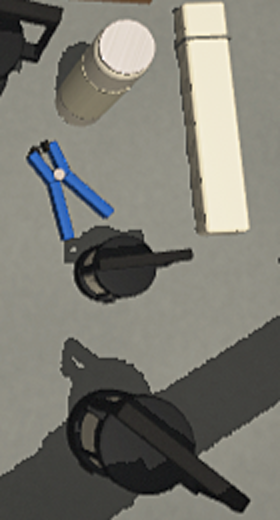

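```bash
python3 - <<'E'
from h import *
s=ld('side0');t=ld('top0');PT=cloud(t);PS=cloud(s)
def box(P,lo,hi):
    return np.all((P>=lo)&(P<=hi),-1)
for n,P in(('top',PT),('side',PS)):
    print(n)
    m=box(P,[430,-380,158],[530,-200,185]);Q=P[m]
    if len(Q):
        r=cv2.minAreaRect(Q[:,:2].astype(np.float32));print('lamp bar',len(Q),r,np.median(Q[:,2]),Q[:,2].max(), Q.mean(0))
    m=box(P,[500,260,215],[680,340,236]);Q=P[m]
    m2=box(P,[500,260,215],[760,340,270]);Q2=P[m2];print('hook all',Q2.min(0),Q2.max(0))
    if len(Q):
        l=cv2.fitLine(Q[:,:2].astype(np.float32),cv2.DIST_HUBER,0,.01,.01).ravel();print('hook',len(Q),Q.min(0),Q.max(0),l,np.median(Q[:,2]))
    m=box(P,[600,-50,85],[680,30,130]);Q=P[m]
    if len(Q):i=Q[:,2].argmax();print('drill',len(Q),Q[i],Q.mean(0))
    m=box(P,[640,-40,150],[760,60,230]);Q=P[m]
    if len(Q):print('scriber',len(Q),Q.min(0),Q.max(0));i=Q[:,0].argsort()[:8];print(Q[i].round())
    m=box(P,[400,0,4],[530,110,25]);Q=P[m];r=cv2.minEnclosingCircle(Q[:,:2].astype(np.float32));print('lens',r,len(Q))
    m=box(P,[420,-100,8],[510,15,25]);Q=P[m];print('handle',cv2.minAreaRect(Q[:,:2].astype(np.float32)),Q[:,2].max())
    m=box(P,[150,-450,100],[400,-150,260]);Q=P[m];print('large lamp',Q.min(0),Q.max(0))
    m=box(P,[640,-260,100],[800,-60,300]);Q=P[m];print('large lamp2',Q.min(0),Q.max(0))
E
```

```text
top
lamp bar 284 ((477.160888671875, -295.9394226074219), (12.1124849319458, 100.35795593261719), 6.543556213378906) 169.69970852567806 173.53557139274722 [ 476.66852024 -294.53742491  169.38811544]
hook all [530.13023711 299.58596716 215.17724637] [698.30809115 339.9247676  248.41804587]
hook 337 [536.51566001 299.58596716 215.30405993] [679.7266345  339.9247676  235.32369947] [9.9740875e-01 7.1943216e-02 6.0794330e+02 3.0844571e+02] 228.35492000840247
drill 50 [644.84992374  -8.33866356 114.79216227] [644.13050568 -11.04786535 105.74162384]
scriber 111 [7.02818197e+02 3.42303897e-01 2.07341586e+02] [759.89112635  23.55691513 216.84053904]
[[703.   5. 210.]
 [703.   4. 214.]
 [703.   2. 214.]
 [704.   0. 214.]
 [704.   7. 213.]
 [705.   2. 215.]
 [705.   0. 215.]
 [706.   5. 213.]]
lens ((470.1691589355469, 58.5178108215332), 72.37503051757812) 682
handle ((464.4608459472656, -37.37421798706055), (103.01750946044922, 18.156333923339844), 84.29488372802734) 21.782312067710148
large lamp [ 232.59593421 -354.91182304  101.2427162 ] [ 335.70928299 -235.55781918  248.83230721]
large lamp
[... 569 characters left out ...]
5   -8.41899233 113.94995385] [642.72944814  -8.34113547 101.2519777 ]
scriber 76 [701.01858093  -3.78545731 206.07774271] [758.79361503  25.447966   213.99862275]
[[701.   7. 214.]
 [703.   5. 209.]
 [704.  -2. 208.]
 [704.   8. 213.]
 [704.   1. 213.]
 [705.  -4. 210.]
 [706.   6. 209.]
 [708.   7. 212.]]
lens ((467.4035949707031, 44.5345344543457), 45.21910095214844) 435
handle ((462.66033935546875, -36.0988883972168), (99.18706512451172, 18.074899673461914), 84.34318542480469) 21.490844035729157
large lamp [ 230.71884006 -356.82261897  100.18023279] [ 333.76435992 -232.791536    247.08578774]
large lamp2 [ 667.63337262 -259.98777179  100.12357896] [777.64197911 -60.09143046 246.01703809]
```

```bash
python3 - <<'E'
from h import *
s=ld('side0');t=ld('top0')
def box(P,lo,hi): return np.all((P>=lo)&(P<=hi),-1)
for n,d in(('top',t),('side',s)):
    P=cloud(d);print(n)
    for lo,hi in(([540,100],[600,200]),([420,-200],[480,-100]),([660,-70],[690,40])):
        print('bench z',np.median(P[box(P,lo+[-15],hi+[20])][:,2]))
    m=box(P,[545,285,220],[660,325,236]);Q=P[m]
    l=cv2.fitLine(Q.astype(np.float32),cv2.DIST_HUBER,0,.01,.01).ravel();print('hook',len(Q),l, Q[:,2].max())
    for x in range(550,670,20):
        q=Q[abs(Q[:,0]-x)<8]; print(x,q[:,1].mean().round(1),q[:,1].min().round(1),q[:,1].max().round(1),np.percentile(q[:,2],90).round(1))
    m=box(P,[520,285,236],[545,325,256]);Q=P[m];print('tip',len(Q),Q.mean(0),Q.max(0),Q.min(0))
    m=box(P,[600,-60,44],[690,40,56]);Q=P[m];print('block',cv2.minAreaRect(Q[:,:2].astype(np.float32)))
    m=box(P,[690,-40,195],[770,60,222]);Q=P[m];o=Q[Q[:,0].argsort()];print('scr');
    for x in range(700,760,10):
        q=Q[abs(Q[:,0]-x)<5]
        if len(q): print(x,len(q),q[:,1].mean().round(1),q[:,2].mean().round(1),np.percentile(q[:,2],[5,95]).round(1))
    m=box(P,[430,10,6],[515,100,24]);Q=P[m];print('lens',cv2.minEnclosingCircle(Q[:,:2].astype(np.float32)), np.median(Q[:,2]))
E
```

```text
top
bench z 0.6702554617690408
bench z 0.014299739179811593
bench z -0.02576380959886694
hook 223 [ 9.9745494e-01  7.1233913e-02 -3.0676099e-03  6.0276129e+02
  3.0833496e+02  2.2831699e+02] 232.82511810586655
550 305.1 302.1 308.5 230.4
570 306.2 303.0 310.0 230.8
590 307.6 304.0 310.8 230.0
610 308.7 305.7 312.5 229.3
630 310.1 307.1 313.5 229.5
650 311.1 307.6 315.0 229.5
tip 22 [534.27909892 303.81176863 243.50669515] [539.49725868 308.54100866 248.41804587] [530.13023711 300.41174862 237.12718427]
block ((646.02587890625, -10.886922836303711), (46.03981399536133, 46.20038986206055), 13.560407638549805)
scr
700 6 3.5 213.3 [210.5 215.1]
710 19 4.8 213.4 [211.7 214.8]
720 20 8.7 213.3 [211.1 215.4]
730 18 11.4 213.8 [210.9 215.7]
740 20 14.9 213.4 [208.4 216. ]
750 18 17.8 213.6 [210.2 215.8]
lens ((473.5103454589844, 48.7928466796875), 39.227317810058594) 12.167082120375987
side
bench z -0.49796999659567864
bench z -0.6060720032852736
bench z -0.8225494743982258
hook 213 [9.9827617e-01 5.8585517e-02 3.5111005e-03 6.0166370e+02 3.0993436e+02
 2.2656648e+02] 229.97808354475072
550 306.6 302.7 309.1 228.4
570 307.7 302.0 310.1 228.5
590 309.4 305.4 312.8 228.2
610 310.3 305.6 313.3 228.8
630 311.5 306.4 314.3 228.9
650 312.6 307.9 315.7 228.4
tip 21 [532.83064767 306.12690365 242.22677081] [537.87140456 308.86983465 247.42302805] [529.1399338  302.88154082 236.58256951]
block ((644.4863891601562, -11.06805419921875), (45.53157043457031, 48.435203552246094), 15.404653549194336)
scr
700 6 2.7 211.2 [208.4 213.4]
710 8 5.0 211.0 [208.6 212.7]
720 12 8.9 211.0 [208.3 213.4]
730 11 13.2 210.4 [207.7 213.4]
740 16 13.8 211.5 [207.6 213.9]
750 15 18.1 210.4 [207.  213.5]
lens ((468.492431640625, 50.110389709472656), 39.31088638305664) 11.339435575894491
```

```bash
cat >> h.py <<'E'
def plan(wps,R=None,p=None,mx=40,mt=0.14):
    """wps: list of (xyz world TCP, jaw angle deg world or None); prints rows in tool axes"""
    st=status.read_state(); p=np.array(st['eef_pos']) if p is None else np.array(p,float); R=np.array(st['orientation']) if R is None else R
    print('t',st['time_s'],'p',p.round(1),'jaw',np.degrees(np.arctan2(R[1,1],R[0,1])).round(2),'F',np.round(st['ft_force'],1),'open',round(st['opening'],1),'j',np.round(st['joints'],2))
    rows=[]
    for X,a in wps:
        X=np.array(X,float);ja=np.arctan2(R[1,1],R[0,1])
        dt=0 if a is None else -((np.radians(a)-ja+np.pi/2)%np.pi-np.pi/2)
        n=int(max(1,np.ceil(np.linalg.norm(X-p)/mx),np.ceil(abs(dt)/mt)))
        for k in range(n):
            d=R.T@((X-p)/(n-k))/10; d=d.round(2); tw=round(dt/(n),3)
            p=p+R@d*10; c,s=np.cos(tw),np.sin(tw); R=R@np.array([[c,-s,0],[s,c,0],[0,0,1]])
            rows.append((d.tolist(),tw))
        rows.append('--')
    for r in rows: print(r)
    print('end',p.round(1),np.degrees(np.arctan2(R[1,1],R[0,1])).round(2))
E
python3 - <<'E'
from h import *
plan([([300,-575,275],None),([478.7,-317.9,230],6.2)])
E
```

```text
t 0.1 p [ 271.7 -589.8  225.8] jaw -65.26 F [-1.3 -0.8 -0.3] open 92.1 j [ 1.4   0.5  -0.43  1.55  0.22  1.14 -0.21]
([1.59, -0.08, -2.46], 0.0)
([1.6, -0.09, -2.46], 0.0)
--
([3.0, -1.76, 0.5], np.float64(-0.139))
([3.21, -1.33, 0.5], np.float64(-0.139))
([3.37, -0.87, 0.5], np.float64(-0.139))
([3.46, -0.4, 0.5], np.float64(-0.139))
([3.48, 0.09, 0.51], np.float64(-0.139))
([3.43, 0.56, 0.5], np.float64(-0.139))
([3.32, 1.04, 0.51], np.float64(-0.139))
([3.14, 1.48, 0.5], np.float64(-0.139))
([2.91, 1.91, 0.51], np.float64(-0.139))
--
end [ 478.7 -317.9  230. ] 6.42
```

>>> {"fn": "jog_arm", "kwargs": {
  "fingers": [0.2,0.2,0.2,0.2,0.2,0.2,0.2,0.2],
  "travel": [
    [1.6,-0.1,-2.5],
    [1.6,-0.1,-2.5],
    [3.0,-1.8,0.5],
    [3.2,-1.3,0.5],
    [3.4,-0.9,0.5],
    [3.5,-0.4,0.5],
    [3.5,0.1,0.5],
    [3.4,0.6,0.5]
  ],
  "twist": [0,0,-0.139,-0.139,-0.139,-0.139,-0.139,-0.139]
}}

```text
time_s: 0.9
eef_pos: [420.4, -401.9, 246.2]
orientation: [[0.295, 0.956, -0.0], [0.956, -0.295, 0.0], [0.0, -0.001, -1.0]]
ft_force: [1.1, -0.4, 0.2]
opening: 55.4
```

```bash
python3 - <<'E'
from h import *
plan([([478.7,-317.9,230],6.2)])
E
```

```text
t 0.9 p [ 420.4 -401.9  246.2] jaw -17.15 F [ 1.1 -0.4  0.2] open 55.4 j [ 1.24  0.4  -0.68  1.7   0.28  1.14  0.19]
([3.25, 1.03, 0.54], np.float64(-0.136))
([3.08, 1.46, 0.54], np.float64(-0.136))
([2.84, 1.87, 0.54], np.float64(-0.136))
--
end [ 478.7 -317.9  230. ] 6.23
```

>>> {"fn": "jog_arm", "kwargs": {
  "fingers": [0.2,0.2,0.2,0.2,0.2,0.2,0.2,0.2],
  "travel": [
    [3.25,1.0,0.5],
    [3.1,1.5,0.5],
    [2.8,1.9,0.5],
    [0,0,2.0],
    [0,0,0],
    [0,0,0],
    [0,0,0],
    [0,0,0]
  ],
  "twist": [-0.136,-0.136,-0.136,0,0,0,0,0]
}}

```text
time_s: 1.7
eef_pos: [479.2, -321.1, 212.5]
orientation: [[-0.101, 0.995, 0.001], [0.995, 0.101, -0.001], [-0.001, 0.001, -1.0]]
ft_force: [-0.4, 0.4, -0.2]
opening: 55.4
```

```bash
python3 - <<'E'
from h import *
s=cap('side','side1');t=cap('top','top1')
for n,d in(('s',s),('t',t)):
    u,v=proj(d,[478,-310,170]).astype(int)
    c=d['color'][max(0,v-70):v+70,max(0,u-80):u+80,::-1];cv2.imwrite(f'pics/l1{n}.png',cv2.resize(c,None,fx=4,fy=4,interpolation=cv2.INTER_CUBIC))
plan([([478.7,-317.9,144],6.2)])
P=cloud(s);Q=P[np.all((P>=[430,-380,158])&(P<=[530,-200,176]),-1)];print(len(Q),cv2.minAreaRect(Q[:,:2].astype(np.float32)))
E
```

```text
t 1.8 p [ 479.2 -320.7  212.4] jaw 5.83 F [ 0.1 -1.   1.1] open 54.9 j [ 1.14  0.46 -0.77  1.75  0.36  1.08  0.35]
([0.15, -0.01, 3.42], np.float64(-0.003))
([0.14, -0.02, 3.41], np.float64(-0.003))
--
end [ 478.7 -317.9  144. ] 6.17
73 ((475.1426696777344, -294.15887451171875), (12.440632820129395, 99.2152099609375), 6.705826759338379)
```

View pics/l1s.png

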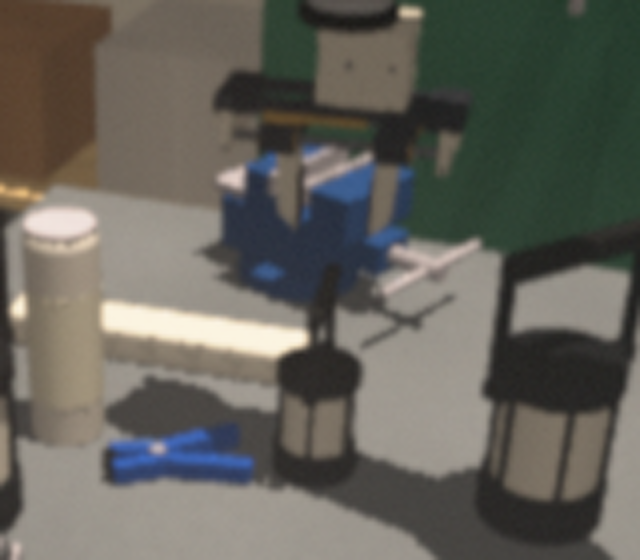

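View pics/l1t.png

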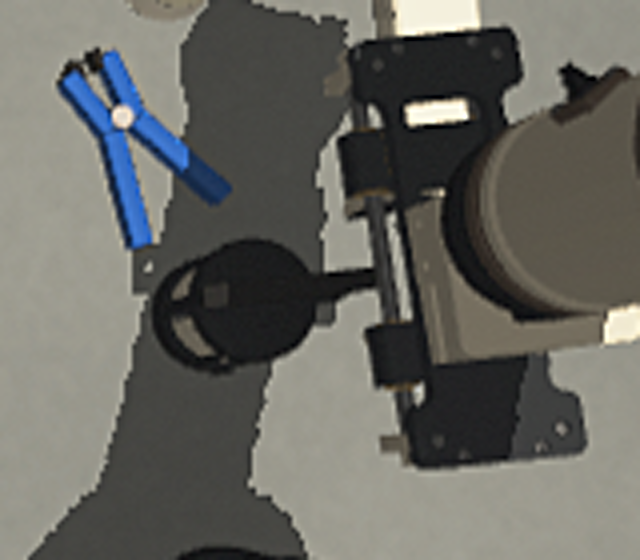

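The jaws straddle the small lantern's bar in both crops (bar near (330,290) in the side crop). I'll go down and grip.

>>> {"fn": "jog_arm", "kwargs": {
  "fingers": [0.2,0.2,0.2,0.2,-1,-1,-1,-1],
  "travel": [
    [0.15,-0.1,3.0],
    [0.15,-0.1,2.4],
    [0,0,1.4],
    [0,0,0],
    [0,0,0],
    [0,0,0],
    [0,0,0],
    [0,0,0]
  ],
  "twist": [0,0,0,0,0,0,0,0],
  "newtons": 40
}}

```text
time_s: 2.6
eef_pos: [477.5, -317.5, 144.6]
orientation: [[-0.103, 0.995, 0.001], [0.995, 0.103, -0.001], [-0.001, 0.001, -1.0]]
ft_force: [-0.1, 0.3, -0.0]
opening: 27.9
```

```bash
python3 - <<'E'
from h import *
plan([])
E
```

```text
t 2.6 p [ 477.5 -317.5  144.6] jaw 5.9 F [-0.1  0.3 -0. ] open 27.9 j [ 1.1   0.53 -0.73  1.81  0.43  0.96  0.29]
end [ 477.5 -317.5  144.6] 5.9
```

>>> {"fn": "jog_arm", "kwargs": {
  "fingers": [-1,-1,-1,-1,-1,-1,-1,-1],
  "travel": [
    [0,0,0],
    [0,0,0],
    [0,0,0],
    [0,0,0],
    [0,0,0],
    [0,0,-1],
    [0,0,-2],
    [0,0,-2]
  ],
  "twist": [0,0,0,0,0,0,0,0],
  "newtons": 40
}}

```text
time_s: 3.4
eef_pos: [475.9, -316.6, 193.8]
orientation: [[-0.103, 0.995, -0.002], [0.995, 0.103, 0.002], [0.002, -0.002, -1.0]]
ft_force: [1.1, -0.1, -1.6]
opening: 11.5
```

```bash
python3 - <<'E'
from h import *
s=cap('side','side2');t=cap('top','top2')
for n,d in(('s',s),('t',t)):
    u,v=proj(d,[478,-310,190]).astype(int)
    c=d['color'][max(0,v-70):v+70,max(0,u-80):u+80,::-1];cv2.imwrite(f'pics/l2{n}.png',cv2.resize(c,None,fx=4,fy=4,interpolation=cv2.INTER_CUBIC))
plan([])
E
```

```text
t 3.5 p [ 478.3 -317.7  196.3] jaw 5.9 F [ 0.9 -0.2 -2.4] open 11.7 j [ 1.13  0.47 -0.77  1.77  0.37  1.05  0.33]
end [ 478.3 -317.7  196.3] 5.9
```

View pics/l2s.png

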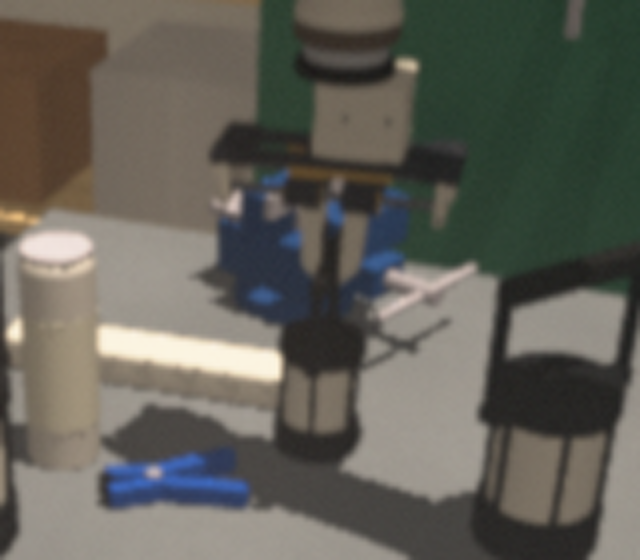

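```bash
python3 - <<'E'
from h import *
for n in('side0','top0'):
    P=cloud(ld(n));Q=P[np.all((P>=[330,200,20])&(P<=[530,700,600]),-1)];print(len(Q),Q.min(0),Q.max(0))
    Q=P[np.all((P>=[0,230,20])&(P<=[700,380,600]),-1)];print(len(Q),Q.min(0),Q.max(0))
plan([([478,-318,246],None),([480,279,246],3.7)],mx=45)
E
```

```text
8083 [330.82081145 304.34821933  82.89513734] [529.97953983 597.5122148  250.89574516]
1497 [529.1399338  285.34138641  20.14925871] [699.87194769 342.42102392 247.42302805]
7524 [330.02611014 418.15963759  20.26605276] [522.69631957 626.38005984 251.51339259]
1237 [530.13023711 286.59716516  20.22829408] [699.84548993 342.49525296 248.41804587]
t 3.5 p [ 478.3 -317.7  196.3] jaw 5.9 F [ 0.9 -0.2 -2.4] open 11.7 j [ 1.13  0.47 -0.77  1.77  0.37  1.05  0.33]
([-0.02, -0.01, -2.48], 0.0)
([-0.02, -0.01, -2.49], 0.0)
--
([4.24, 0.45, -0.01], np.float64(0.003))
([4.24, 0.44, -0.01], np.float64(0.003))
([4.24, 0.43, -0.01], np.float64(0.003))
([4.24, 0.41, -0.01], np.float64(0.003))
([4.25, 0.4, -0.01], np.float64(0.003))
([4.25, 0.39, -0.01], np.float64(0.003))
([4.25, 0.38, -0.01], np.float64(0.003))
([4.25, 0.36, -0.01], np.float64(0.003))
([4.25, 0.35, -0.01], np.float64(0.003))
([4.25, 0.34, -0.01], np.float64(0.003))
([4.25, 0.33, -0.01], np.float64(0.003))
([4.25, 0.31, -0.01], np.float64(0.003))
([4.26, 0.3, -0.01], np.float64(0.003))
([4.25, 0.29, -0.01], np.float64(0.003))
--
end [480. 279. 246.] 3.5
```

>>> {"fn": "jog_arm", "kwargs": {
  "fingers": [-1,-1,-1,-1,-1,-1,-1,-1],
  "travel": [
    [0,0,-1.5],
    [0,0,-2.0],
    [1,0.1,-1.5],
    [2,0.2,0],
    [3,0.3,0],
    [3,0.3,0],
    [3,0.3,0],
    [3,0.3,0]
  ],
  "twist": [0,0,0.006,0.006,0.006,0.006,0.006,0.006]
}}

```text
time_s: 4.3
eef_pos: [478.4, -164.3, 243.8]
orientation: [[-0.067, 0.998, -0.001], [0.998, 0.067, 0.0], [0.0, -0.001, -1.0]]
ft_force: [1.6, 0.1, -2.7]
opening: 11.8
```

>>> {"fn": "jog_arm", "kwargs": {
  "fingers": [-1,-1,-1,-1,-1,-1,-1,-1],
  "travel": [
    [3,0.2,0],
    [3,0.2,0],
    [3,0.2,0],
    [3,0.2,0],
    [3,0.2,0],
    [3,0.2,0],
    [3,0.2,0],
    [3,0.2,0]
  ],
  "twist": [0,0,0,0,0,0,0,0]
}}

```text
time_s: 5.1
eef_pos: [477.9, 75.8, 243.8]
orientation: [[-0.067, 0.998, -0.001], [0.998, 0.067, -0.001], [-0.001, -0.001, -1.0]]
ft_force: [0.2, 0.1, -2.5]
opening: 11.6
```

```bash
python3 - <<'E'
from h import *
plan([([480,279,246],3.7)],mx=30)
E
```

```text
t 5.1 p [477.9  75.8 243.8] jaw 3.85 F [ 0.2  0.1 -2.5] open 11.6 j [ 0.64  0.27 -0.98  1.92  0.26  1.08 -0.38]
([2.89, 0.22, -0.03], np.float64(0.0))
([2.89, 0.23, -0.03], np.float64(0.0))
([2.9, 0.22, -0.03], np.float64(0.0))
([2.89, 0.23, -0.04], np.float64(0.0))
([2.9, 0.22, -0.03], np.float64(0.0))
([2.89, 0.23, -0.04], np.float64(0.0))
([2.9, 0.22, -0.03], np.float64(0.0))
--
end [480. 279. 246.] 3.85
```

>>> {"fn": "jog_arm", "kwargs": {
  "fingers": [-1,-1,-1,-1,-1,-1,-1,-1],
  "travel": [
    [3,0.2,0],
    [3,0.2,0],
    [3,0.2,0],
    [3,0.2,0],
    [3,0.2,0],
    [3,0.2,0],
    [2,0.2,-0.2],
    [0,0,0]
  ],
  "twist": [0,0,0,0,0,0,0,0]
}}

```text
time_s: 5.9
eef_pos: [477.5, 279.0, 246.4]
orientation: [[-0.072, 0.997, -0.001], [0.997, 0.073, 0.003], [0.003, -0.0, -1.0]]
ft_force: [-0.4, -0.4, -2.0]
opening: 11.2
```

```bash
python3 - <<'E'
from h import *
s=cap('side','side3');t=cap('top','top3')
plan([])
for n,d in(('s',s),('t',t)):
    u,v=proj(d,[530,305,240]).astype(int)
    c=d['color'][max(0,v-80):v+90,max(0,u-90):u+90,::-1];cv2.imwrite(f'pics/l3{n}.png',cv2.resize(c,None,fx=4,fy=4,interpolation=cv2.INTER_CUBIC)[:600])
    P=cloud(d)
    for x in range(530,670,15):
        q=P[np.all((P>=[x-5,290,222])&(P<=[x+5,325,255]),-1)]
        if len(q):print(x,len(q),q.mean(0).round(1),q.max(0).round(1))
    q=P[np.all((P>=[440,210,240])&(P<=[520,380,290]),-1)]
    print('bar',len(q),q.min(0),q.max(0)) if len(q) else 0
E
```

```text
t 6.0 p [478.5 275.  245.6] jaw 3.94 F [ 0.3 -0.5 -2.6] open 11.8 j [ 0.18  0.43 -0.97  1.77  0.39  1.15 -0.83]
end [478.5 275.  245.6] 3.94
530 23 [532.4 305.9 240.3] [534.6 308.9 245.9]
545 18 [545.5 307.  228.1] [549.9 310.  231.7]
560 20 [560.3 307.4 226.5] [564.6 310.7 229.1]
575 18 [574.3 308.  226.5] [578.7 310.4 229.8]
590 17 [589.5 309.2 226.7] [594.2 311.9 229. ]
605 17 [605.  310.1 226.8] [609.3 313.2 230.1]
620 17 [619.8 310.7 226.6] [624.4 314.2 228.7]
635 16 [635.3 312.  226.7] [639.  314.4 229.9]
650 15 [649.  312.1 226.2] [652.6 315.2 229.2]
665 71 [667.6 313.7 230.1] [669.9 324.4 239.7]
bar 630 [451.18349335 265.96144192 241.07761242] [499.65172922 349.89363541 289.91739843]
530 4 [533.2 307.1 245.3] [534.4 308.6 247.9]
620 20 [620.7 309.4 228.1] [625.  312.7 231.3]
635 21 [634.8 310.1 228.1] [639.8 313.4 230.5]
650 19 [649.8 311.  228.4] [654.6 314.1 230.9]
665 54 [667.2 313.  231.4] [669.8 325.  241.7]
bar 107 [473.33505324 246.69846307 241.28438618] [495.70829075 277.99741441 286.14642864]
```

View pics/l3s.png

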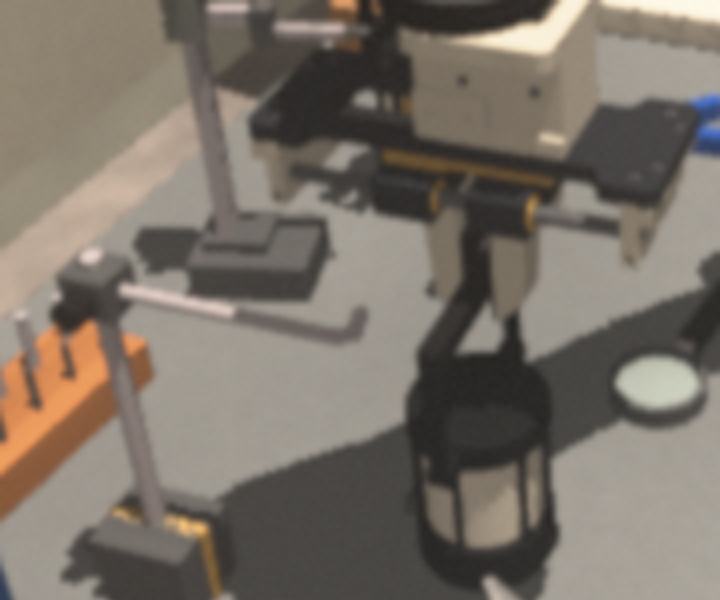

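View pics/l3t.png

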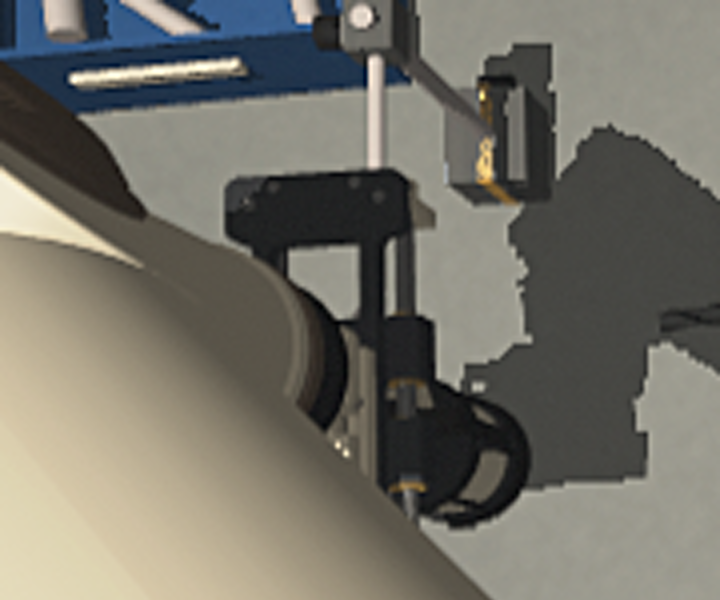

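```bash
python3 - <<'E'
from h import *
d=ld('side3');P=cloud(d)
for y in range(290,352,8):
    q=P[np.all((P>=[455,y-4,235])&(P<=[500,y+4,280]),-1)]
    if len(q): print(y,len(q),q.mean(0).round(1),q.min(0).round(1),q.max(0).round(1))
q=P[np.all((P>=[420,240,60])&(P<=[530,360,235]),-1)];print(q.min(0),q.max(0))
plan([([484,278.4,248],3.7),([611,287.2,248],3.7)],mx=20)
E
```

```text
290 188 [475.8 289.1 267.6] [455.2 286.1 246.8] [499.7 293.7 280. ]
298 24 [473.4 298.5 269.7] [469.  294.8 259.5] [480.3 302.  272.8]
306 25 [472.1 306.1 269.7] [467.9 302.7 261.2] [480.1 309.9 273.1]
314 27 [471.9 314.4 269.8] [468.  310.5 259.5] [478.9 318.  272.9]
322 28 [471.3 322.1 269.6] [467.4 318.  258.8] [479.1 325.9 273.1]
330 29 [470.6 330.  269.1] [466.7 326.2 259.6] [478.2 333.6 273.1]
338 30 [470.2 338.4 269.4] [465.7 334.6 261. ] [477.  341.9 272.6]
346 104 [470.8 347.1 257. ] [465.1 342.3 235.1] [477.6 349.9 272.8]
[438.01652753 249.10272669 101.99822137] [510.09860402 349.54822532 234.81269742]
t 6.0 p [478.5 275.  245.6] jaw 3.94 F [ 0.3 -0.5 -2.6] open 11.8 j [ 0.18  0.43 -0.97  1.77  0.39  1.15 -0.83]
([0.31, 0.57, -0.25], np.float64(0.004))
--
([0.01, 1.82, -0.0], np.float64(0.0))
([0.01, 1.82, -0.0], np.float64(0.0))
([0.01, 1.82, -0.0], np.float64(0.0))
([0.01, 1.82, -0.0], np.float64(0.0))
([0.0, 1.82, -0.0], np.float64(0.0))
([0.01, 1.81, -0.0], np.float64(0.0))
([0.0, 1.82, -0.01], np.float64(0.0))
--
end [611.  287.2 248. ] 3.71
```

The lantern hangs level in the grip, with its bar top at about 272 mm and the hook tip at about 248 mm. I'll thread it onto the hook.

>>> {"fn": "jog_arm", "kwargs": {
  "fingers": [-1,-1,-1,-1,-1,-1,-1,-1],
  "travel": [
    [0.3,0.6,-0.2],
    [0,1.5,0],
    [0,1.9,0],
    [0,1.9,0],
    [0,1.9,0],
    [0,1.9,0],
    [0,1.9,0],
    [0,1.7,0]
  ],
  "twist": [0.004,0,0,0,0,0,0,0]
}}

```text
time_s: 6.8
eef_pos: [613.9, 284.0, 247.4]
orientation: [[-0.06, 0.998, -0.0], [0.998, 0.06, -0.001], [-0.001, -0.0, -1.0]]
ft_force: [0.4, -0.5, -2.0]
opening: 11.7
```

```bash
python3 - <<'E'
from h import *
s=cap('side','side4');t=cap('top','top4')
plan([([611,287,218],3.7)],mx=10)
for n,d in(('s',s),('t',t)):
    u,v=proj(d,[590,300,220]).astype(int)
    c=d['color'][max(0,v-75):v+75,max(0,u-90):u+90,::-1];cv2.imwrite(f'pics/l4{n}.png',cv2.resize(c,None,fx=4,fy=4,interpolation=cv2.INTER_CUBIC)[:600])
P=cloud(s)
for y in range(290,362,8):
    q=P[np.all((P>=[585,y-4,235])&(P<=[630,y+4,285]),-1)]
    if len(q): print(y,len(q),q.mean(0).round(1),q.min(0).round(1),q.max(0).round(1))
E
```

```text
t 6.9 p [615.1 283.4 246.9] jaw 3.31 F [-0.1 -1.5 -2.7] open 11.7 j [ 0.08  0.65 -0.87  1.44  0.5   1.28 -0.77]
([0.13, -0.13, 0.96], np.float64(-0.002))
([0.13, -0.13, 0.97], np.float64(-0.002))
([0.13, -0.12, 0.96], np.float64(-0.002))
--
end [611. 287. 218.] 3.65
290 150 [602.  291.9 271.3] [588.  286.  246.5] [628.  294.  284.9]
298 62 [615.1 295.9 271.4] [592.9 294.  252.4] [630.  301.9 284.3]
306 29 [608.5 306.1 269.6] [604.9 302.  261.7] [616.7 310.  274.2]
314 26 [607.8 314.  268.8] [603.5 310.1 259. ] [616.7 317.3 273.8]
322 34 [608.2 322.  269.9] [604.  318.1 259.6] [616.3 325.8 273.6]
330 29 [607.6 330.  269.2] [603.8 326.8 260.6] [616.5 333.6 272.9]
338 29 [606.5 338.1 269.3] [602.7 334.4 260.8] [613.6 341.7 273.2]
346 37 [606.2 346.7 264.8] [602.5 342.  235.8] [612.6 349.9 273.6]
354 81 [608.2 352.4 256.1] [602.8 350.4 235.1] [614.  354.6 273.2]
```

View pics/l4s.png

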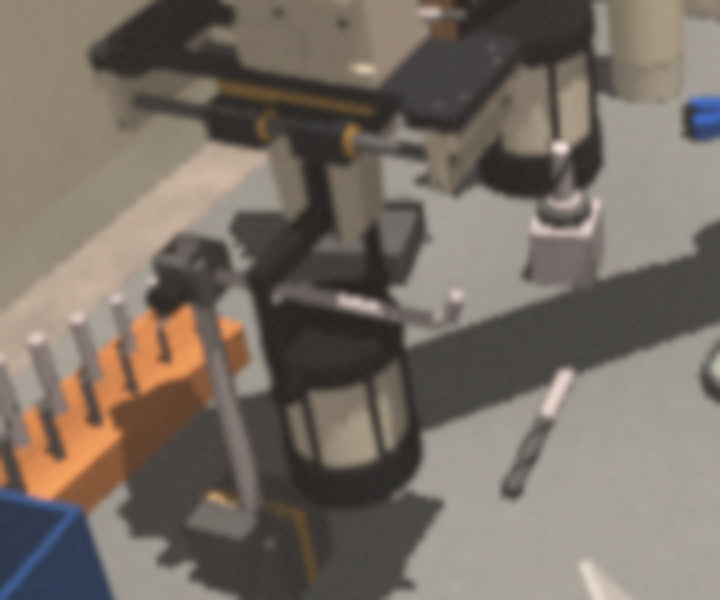

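View pics/l4t.png

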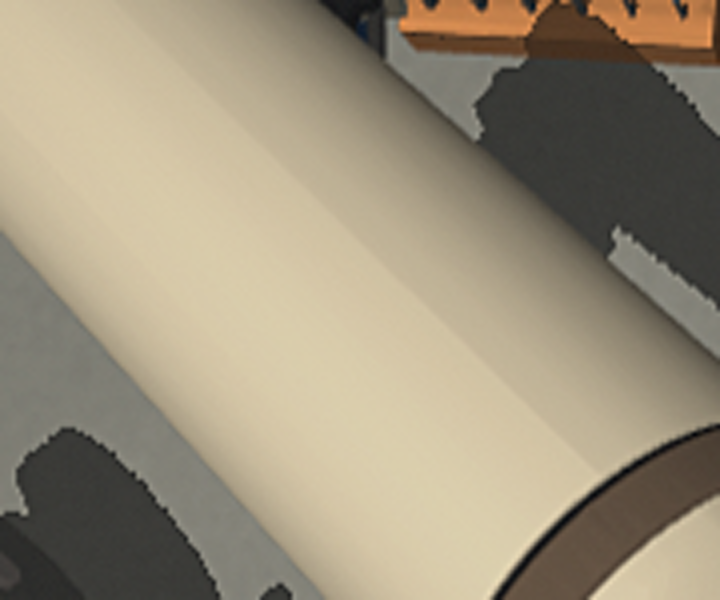

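>>> {"fn": "jog_arm", "kwargs": {
  "fingers": [-1,-1,-1,-1,-1,-1,-1,-1],
  "travel": [
    [0.3,-0.1,0.4],
    [0.25,-0.1,0.6],
    [0,0,0.6],
    [0,0,0.6],
    [0,0,0.4],
    [0,0,0.2],
    [0,0,0],
    [0,0,0]
  ],
  "twist": [-0.006,0,0,0,0,0,0,0]
}}

```text
time_s: 7.7
eef_pos: [609.9, 291.4, 219.9]
orientation: [[-0.069, 0.998, 0.0], [0.998, 0.069, 0.0], [0.0, 0.0, -1.0]]
ft_force: [0.1, -0.3, -2.5]
opening: 11.7
```

```bash
python3 - <<'E'
from h import *
s=cap('side','side5')
plan([([613,289,216],3.7)],mx=10)
P=cloud(s)
for y in range(306,362,8):
    q=P[np.all((P>=[585,y-4,222])&(P<=[630,y+4,260]),-1)]
    if len(q): print(y,len(q),q.mean(0).round(1),q.min(0).round(1),q.max(0).round(1))
E
```

```text
t 7.75 p [609.9 291.5 220. ] jaw 3.95 F [-0.4  0.2 -1.8] open 11.7 j [ 0.07  0.67 -0.86  1.48  0.52  1.24 -0.79]
([-0.27, 0.29, 0.4], np.float64(0.004))
--
end [613. 289. 216.] 3.72
306 90 [612.  304.8 241.1] [585.7 302.1 224.5] [630.  309.9 259. ]
314 52 [603.2 312.8 235.4] [586.2 310.  222.4] [629.9 317.7 246.1]
322 26 [603.9 322.2 242.2] [599.6 318.3 235.2] [612.1 325.2 245.9]
330 27 [603.8 329.7 242.1] [599.8 326.6 232.3] [611.6 333.5 246.4]
338 30 [602.6 337.9 242. ] [599.  334.1 232.1] [609.8 342.  246.9]
346 31 [602.1 346.2 242. ] [598.3 342.  229.1] [609.6 349.9 246.6]
354 35 [601.9 354.5 240.8] [597.9 350.  225. ] [610.1 357.9 246.1]
```

>>> {"fn": "jog_arm", "kwargs": {
  "fingers": [-1,-1,-1,-1,-1,-1,-1,-1],
  "travel": [
    [0,0.1,0.1],
    [0,0.1,0.1],
    [0,0,0.1],
    [0,0,0.1],
    [0,0,0.05],
    [0,0,0],
    [0,0,0],
    [0,0,0]
  ],
  "twist": [0,0,0,0,0,0,0,0]
}}

```text
time_s: 8.55
eef_pos: [612.1, 291.5, 216.4]
orientation: [[-0.069, 0.998, 0.001], [0.998, 0.069, -0.0], [-0.0, 0.001, -1.0]]
ft_force: [-2.1, -2.9, 5.2]
opening: 11.4
```

```bash
python3 - <<'E'
from h import *
plan([])
E
```

```text
t 8.55 p [612.1 291.5 216.4] jaw 3.94 F [-2.1 -2.9  5.2] open 11.4 j [ 0.07  0.67 -0.86  1.47  0.52  1.23 -0.79]
end [612.1 291.5 216.4] 3.94
```

>>> {"fn": "jog_arm", "kwargs": {
  "fingers": [-1,-1,-0.7,-0.5,-0.3,-0.2,-0.2,-0.2],
  "travel": [
    [0,0,-0.07],
    [0,0,0],
    [0,0,0],
    [0,0,0],
    [0,0,0],
    [0,0,0],
    [0,0,0],
    [0,0,0]
  ],
  "twist": [0,0,0,0,0,0,0,0]
}}

```text
time_s: 9.35
eef_pos: [611.7, 291.5, 215.8]
orientation: [[-0.069, 0.998, -0.0], [0.998, 0.069, 0.0], [0.0, -0.0, -1.0]]
ft_force: [1.1, 0.2, -0.0]
opening: 36.4
```

```bash
python3 - <<'E'
from h import *
s=cap('side','side6')
plan([])
u,v=proj(s,[590,300,200]).astype(int)
c=s['color'][max(0,v-75):v+75,max(0,u-90):u+90,::-1];cv2.imwrite(f'pics/l6s.png',cv2.resize(c,None,fx=4,fy=4,interpolation=cv2.INTER_CUBIC)[:600])
E
```

```text
t 9.4 p [611.8 291.6 215.9] jaw 3.96 F [-0.3 -0.4  0.5] open 36.9 j [ 0.07  0.67 -0.86  1.47  0.52  1.23 -0.79]
end [611.8 291.6 215.9] 3.96
```

View pics/l6s.png

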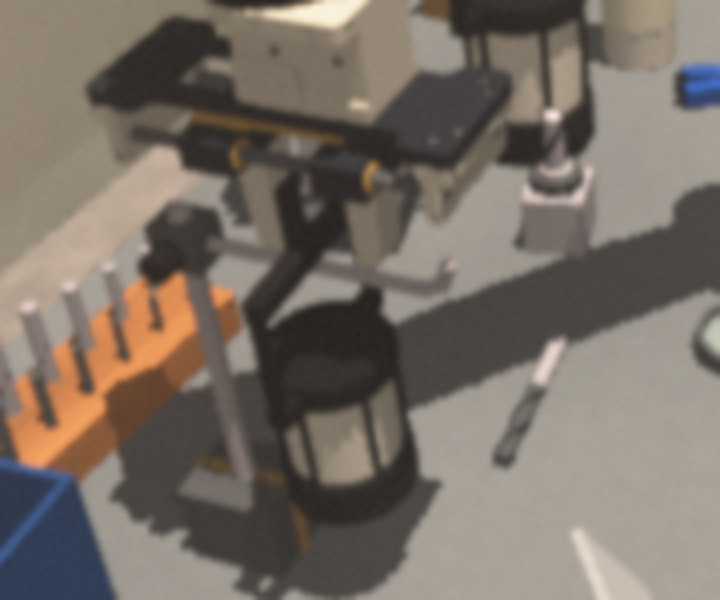

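The bar rests on the hook arm near (330,255), with the fingers open on either side. I'll retreat straight up.

>>> {"fn": "jog_arm", "kwargs": {
  "fingers": [-0.2,-0.2,-0.2,-0.2,-0.2,-0.2,-0.2,-0.2],
  "travel": [
    [0,0,-0.7],
    [0,0,-1.5],
    [0,0,-2.5],
    [0,0,-3],
    [0,-1,-2],
    [-1,-2,-1],
    [-2,-2,0],
    [-3,-2,0]
  ],
  "twist": [0,0,0,0,0,0,0,0]
}}

```text
time_s: 10.2
eef_pos: [544.0, 228.8, 324.3]
orientation: [[-0.073, 0.997, 0.001], [0.997, 0.073, 0.001], [0.001, 0.001, -1.0]]
ft_force: [0.1, -0.6, 1.4]
opening: 36.7
```

```bash
python3 - <<'E'
from h import *
s=cap('side','side7');t=cap('top','top7')
# loupe
for n,d in(('s',s),('t',t)):
    P=cloud(d)
    Q=P[np.all((P>=[420,-110,6])&(P<=[510,9,24]),-1)]
    if len(Q):print('handle',len(Q),cv2.minAreaRect(Q[:,:2].astype(np.float32)))
    Q=P[np.all((P>=[420,10,8])&(P<=[530,100,24]),-1)]
    if len(Q):print('lens',len(Q),cv2.minEnclosingCircle(Q[:,:2].astype(np.float32)),np.median(Q,0))
u,v=proj(s,[590,300,200]).astype(int)
c=s['color'][max(0,v-75):v+75,max(0,u-90):u+90,::-1];cv2.imwrite(f'pics/l7s.png',cv2.resize(c,None,fx=4,fy=4,interpolation=cv2.INTER_CUBIC)[:600])
plan([])
E
```

```text
handle 153 ((462.6787414550781, -38.33040237426758), (95.07221221923828, 18.871652603149414), 84.13226318359375)
lens 377 ((470.1671447753906, 49.43507766723633), 39.23255920410156) [471.94058702  53.06954701  11.62943962]
handle 292 ((462.3754577636719, -39.82552719116211), (26.886545181274414, 96.27882385253906), 1.0101813077926636)
lens 594 ((473.4905700683594, 48.86888885498047), 39.00416946411133) [472.8318989   53.06390272  12.34418422]
t 10.3 p [544.5 222.6 323.5] jaw 3.76 F [-0.1 -0.7 -0.1] open 36.5 j [ 0.27  0.43 -0.96  1.58  0.36  1.33 -0.67]
end [544.5 222.6 323.5] 3.76
```

View pics/l7s.png

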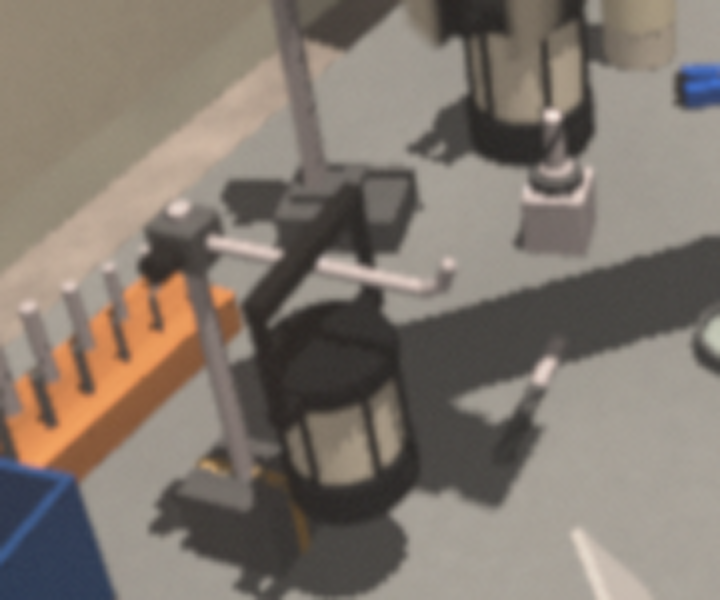

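View pics/top7.png

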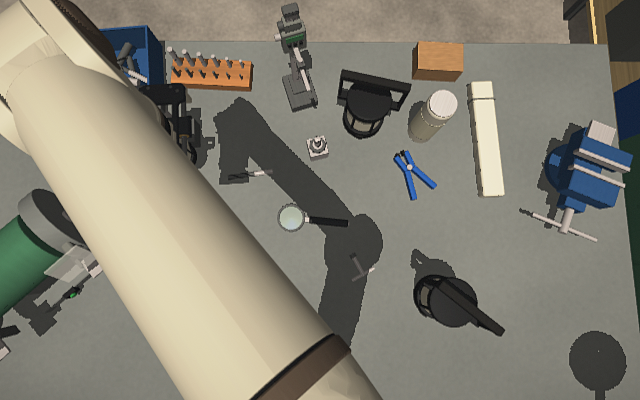

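The lantern hangs freely on the hook arm near (330,255). Next I'll measure the loupe precisely.

```bash
python3 - <<'E'
from h import *
from scipy.optimize import least_squares
for n in('side0','top0','side7','top7'):
    d=ld(n);P=cloud(d);hsv=cv2.cvtColor(d['color'],cv2.COLOR_RGB2HSV)
    u0,v0=proj(d,[472,50,8]).astype(int)
    Q=P[np.all((P>=[420,10,11])&(P<=[530,100,24]),-1)]
    r=least_squares(lambda p:np.hypot(Q[:,0]-p[0],Q[:,1]-p[1])-p[2],[472,50,30],loss='soft_l1',f_scale=1.5).x
    # glass by colour
    g=(hsv[...,2]>150)&(P[...,2]>-5);m=np.zeros((400,640),np.uint8);m[v0-35:v0+35,u0-35:u0+35]=g[v0-35:v0+35,u0-35:u0+35]
    cs,_=cv2.findContours(m,cv2.RETR_EXTERNAL,cv2.CHAIN_APPROX_NONE);c=max(cs,key=cv2.contourArea)
    e=cv2.fitEllipse(c);print(n,'rimfit',r.round(1),'glass',e,plane(d,*e[0],10).round(1))
    # handle dark
    m=np.zeros((400,640),np.uint8);w=np.all((P>=[430,-110,9])&(P<=[500,2,24]),-1)&(hsv[...,2]<70);m[w]=255
    X=P[w];
    l=cv2.fitLine(X[:,:2].astype(np.float32),cv2.DIST_HUBER,0,.01,.01).ravel();a=np.degrees(np.arctan2(l[1],l[0]));print('  handle',len(X),a,l[2:],X[:,1].min(),X[:,1].max())
    print('  hdl at y=-22:',l[2]+(-22-l[3])*l[0]/l[1])
E
```

```text
side0 rimfit [471.3  54.   29.8] glass ((321.6219177246094, 246.44955444335938), (81.31525421142578, 81.6883773803711), 162.79576110839844) [475.   48.5  10. ]
  handle 95 85.38487 [459.29657 -37.0412 ] -81.40395521590106 1.974460672353809
  hdl at y=-22: 460.51074
top0 rimfit [474.5  49.6  26. ] glass ((290.7165832519531, 217.7938690185547), (21.86004638671875, 22.261402130126953), 37.96489715576172) [473.5  53.8  10. ]
  handle 246 83.96659 [464.36197  -41.862255] -85.69441590198629 0.9886435681731208
  hdl at y=-22: 466.46127
side7 rimfit [472.   53.9  29.5] glass ((325.4317321777344, 262.70196533203125), (44.46925735473633, 80.95557403564453), 80.77912139892578) [443.4 104.5  10. ]
  handle 129 84.05313 [460.68652  -41.161686] -86.20715194363508 1.3003451293965935
  hdl at y=-22: 462.68253
top7 rimfit [475.1  52.4  26.5] glass ((290.6716613769531, 217.77328491210938), (21.881301879882812, 22.238765716552734), 21.62925910949707) [473.6  53.9  10. ]
  handle 263 84.17752 [463.77927 -42.26526] -85.64623379748446 0.9803619133686866
  hdl at y=-22: 465.84576
```

```bash
python3 - <<'E'
from h import *
plan([([465.5,-18,100],-5.8)],mx=40)
E
```

```text
t 10.3 p [544.5 222.6 323.5] jaw 3.76 F [-0.1 -0.7 -0.1] open 36.5 j [ 0.27  0.43 -0.96  1.58  0.36  1.33 -0.67]
([-2.6, -1.05, 2.5], np.float64(0.019))
([-2.62, -1.0, 2.5], np.float64(0.019))
([-2.63, -0.95, 2.5], np.float64(0.019))
([-2.65, -0.9, 2.49], np.float64(0.019))
([-2.67, -0.85, 2.5], np.float64(0.019))
([-2.69, -0.8, 2.49], np.float64(0.019))
([-2.7, -0.75, 2.5], np.float64(0.019))
([-2.71, -0.7, 2.49], np.float64(0.019))
([-2.73, -0.65, 2.5], np.float64(0.019))
--
end [465.4 -18.  100. ] -6.04
```

>>> {"fn": "jog_arm", "kwargs": {
  "fingers": [0,0.2,0.2,0.2,0.2,0.2,0.2,0.2],
  "travel": [
    [-2.6,-1.05,2.5],
    [-2.6,-1.0,2.5],
    [-2.6,-0.95,2.5],
    [-2.65,-0.9,2.5],
    [-2.7,-0.85,2.5],
    [-2.7,-0.8,2.5],
    [-2.7,-0.75,2.5],
    [-2.7,-0.7,2.5]
  ],
  "twist": [0.02,0.02,0.02,0.02,0.02,0.02,0.02,0.02]
}}

```text
time_s: 11.1
eef_pos: [476.0, 13.8, 122.9]
orientation: [[0.091, 0.996, 0.002], [0.996, -0.091, -0.0], [0.0, 0.002, -1.0]]
ft_force: [1.2, 0.7, 0.2]
opening: 55.2
```

>>> {"fn": "jog_arm", "kwargs": {
  "fingers": [0.2,0.2,0.2,0.2,0.2,0.2,0.2,0.2],
  "travel": [
    [-2.7,-0.65,2.5],
    [0,0,2],
    [0,0,1],
    [0,0,0.5],
    [0,0,0],
    [0,0,0],
    [0,0,0],
    [0,0,0]
  ],
  "twist": [0,0,0,0,0,0,0,0]
}}

```text
time_s: 11.9
eef_pos: [467.5, -11.9, 63.6]
orientation: [[0.09, 0.996, 0.001], [0.996, -0.09, -0.0], [-0.0, 0.001, -1.0]]
ft_force: [-0.3, -0.4, 0.2]
opening: 55.1
```

```bash
python3 - <<'E'
from h import *
plan([([465.5,-18,2.5],-5.8)],mx=30)
E
```

```text
t 11.9 p [467.5 -11.9  63.6] jaw -5.19 F [-0.3 -0.4  0.2] open 55.1 j [ 0.59  0.51 -0.75  2.11  0.54  0.71 -0.6 ]
([-0.21, -0.05, 2.04], np.float64(0.004))
([-0.21, -0.05, 2.04], np.float64(0.004))
([-0.21, -0.05, 2.03], np.float64(0.004))
--
end [465.5 -18.    2.5] -5.87
```

>>> {"fn": "jog_arm", "kwargs": {
  "fingers": [0.2,0.2,0.2,0.2,0.2,0.2,0.2,0.2],
  "travel": [
    [-0.2,0,2],
    [-0.2,-0.1,2],
    [-0.2,-0.1,1],
    [0,0,0.7],
    [0,0,0.2],
    [0,0,0],
    [0,0,0],
    [0,0,0]
  ],
  "twist": [0.004,0.004,0.003,0,0,0,0,0]
}}

```text
time_s: 12.7
eef_pos: [464.9, -17.9, 4.5]
orientation: [[0.102, 0.995, 0.001], [0.995, -0.102, -0.0], [-0.0, 0.001, -1.0]]
ft_force: [-0.7, -0.2, -0.2]
opening: 55.3
```

```bash
python3 - <<'E'
from h import *
s=cap('side','side8');t=cap('top','top8')
plan([])
for n,d in(('s',s),('t',t)):
    u,v=proj(d,[465,-10,10]).astype(int)
    c=d['color'][max(0,v-65):v+65,max(0,u-80):u+80,::-1];cv2.imwrite(f'pics/l8{n}.png',cv2.resize(c,None,fx=4,fy=4,interpolation=cv2.INTER_CUBIC))
E
```

```text
t 12.8 p [464.6 -17.9   4.3] jaw -5.85 F [-0.8 -0.7  0.5] open 55.0 j [ 0.52  0.61 -0.64  2.14  0.66  0.6  -0.7 ]
end [464.6 -17.9   4.3] -5.85
```

View pics/l8s.png

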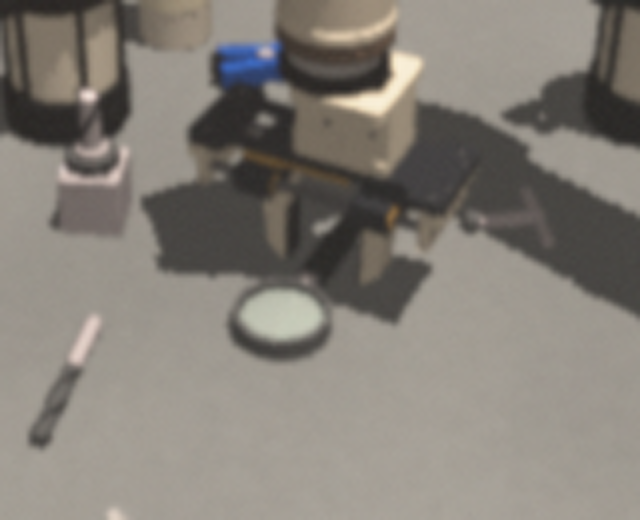

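The fingers straddle the handle near (340,240), clear of the rim. I'll close on it.

>>> {"fn": "jog_arm", "kwargs": {
  "fingers": [0.2,-1,-1,-1,-1,-1,-1,-1],
  "travel": [
    [0,0.05,0.15],
    [0,0,0],
    [0,0,0],
    [0,0,0],
    [0,0,0],
    [0,0,0],
    [0,0,0],
    [0,0,0]
  ],
  "twist": [0,0,0,0,0,0,0,0],
  "newtons": 40
}}

```text
time_s: 13.6
eef_pos: [464.9, -17.9, 2.5]
orientation: [[0.102, 0.995, 0.0], [0.995, -0.102, 0.0], [0.0, 0.0, -1.0]]
ft_force: [0.5, 0.2, -1.4]
opening: 17.6
```

>>> {"fn": "jog_arm", "kwargs": {
  "fingers": [-1,-1,-1,-1,-1,-1,-1,-1],
  "travel": [
    [0,0,0],
    [0,0,0],
    [0,0,0],
    [0,0,-0.5],
    [0,0,-1],
    [0,0,-2],
    [0,0,-2],
    [0,0,-2]
  ],
  "twist": [0,0,0,0,0,0,0,0],
  "newtons": 40
}}

```text
time_s: 14.4
eef_pos: [464.5, -17.8, 78.7]
orientation: [[0.101, 0.995, -0.0], [0.995, -0.101, -0.0], [-0.0, -0.0, -1.0]]
ft_force: [0.0, 0.3, -0.7]
opening: 17.8
```

```bash
python3 - <<'E'
from h import *
from scipy.optimize import least_squares
st=status.read_state();s=cap('side','side9');t=cap('top','top9')
st=status.read_state();plan([])
for n,d in(('s',s),('t',t)):
    u,v=proj(d,[468,20,80]).astype(int)
    c=d['color'][max(0,v-65):v+65,max(0,u-80):u+80,::-1];cv2.imwrite(f'pics/l9{n}.png',cv2.resize(c,None,fx=4,fy=4,interpolation=cv2.INTER_CUBIC))
    P=cloud(d);Q=P[np.all((P>=[420,12,50])&(P<=[530,110,110]),-1)]
    if len(Q):
        print(len(Q),Q.min(0),Q.max(0),np.median(Q,0)); A=np.c_[Q[:,:2]-Q[:,:2].mean(0),np.ones(len(Q))]
        r=least_squares(lambda p:A@p-Q[:,2],[0,0,80],loss='soft_l1',f_scale=2).x;print('plane slope',r)
E
```

```text
t 14.5 p [466.7 -17.9  80.1] jaw -5.84 F [ 0.3 -0.7 -0.5] open 17.6 j [ 0.63  0.48 -0.78  2.11  0.51  0.74 -0.57]
end [466.7 -17.9  80.1] -5.84
462 [436.34336967  12.99347885  75.12785496] [504.0327654   89.5336523   94.01024215] [468.62024144  58.98659387  87.32530562]
plane slope [ 1.14243271e-02 -4.50059345e-02  8.72294719e+01]
368 [440.22518134  38.7999822   77.53577486] [504.35767504  87.17921851 100.07910361] [465.68992394  68.72469676  90.86896297]
plane slope [-1.59167974e-02  4.59317128e-02  9.10067853e+01]
```

View pics/l9s.png

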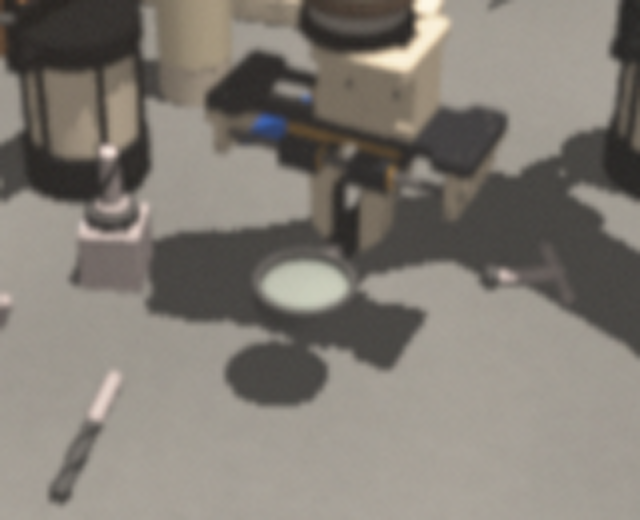

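The loupe is held level, with its lens near (305,285) in the crop. Now I'll refine the drill tip and scriber tip from both views.

```bash
python3 - <<'E'
from h import *
for nm,n in(('s','side0'),('t','top0')):
    d=ld(n)
    for k,X in(('d',[645,-10,112]),('c',[703,4,211])):
        u,v=proj(d,X).astype(int);print(n,k,u,v,proj(d,X))
        c=d['color'][v-20:v+20,u-25:u+25,::-1];cv2.imwrite(f'pics/m{nm}{k}.png',cv2.resize(c,None,fx=8,fy=8,interpolation=cv2.INTER_NEAREST))
rows=[np.hstack([cv2.imread(f'pics/m{a}{k}.png') for a in'st']) for k in'dc']
cv2.imwrite('pics/m.png',np.vstack(rows))
E
```

```text
side0 d 273 192 [273.04881271 192.23521436]
side0 c 249 160 [249.06973794 160.1335266 ]
top0 d 316 139 [316.71955803 139.28388613]
top0 c 310 98 [310.2452763   98.69738245]
```

View pics/m.png

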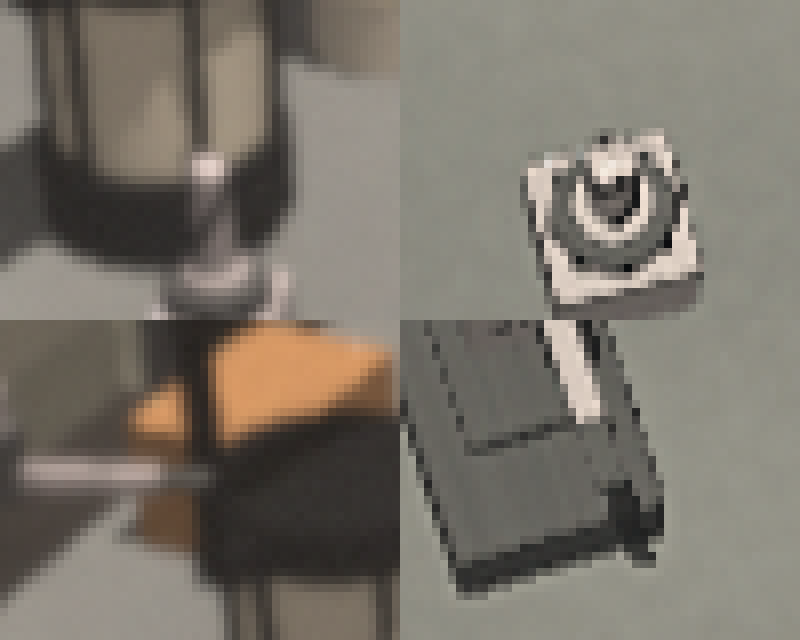

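```bash
python3 - <<'E'
from h import *
s=ld('side0');t=ld('top0')
def tri(us,ut):
    A=[];b=[]
    for d,(u,v) in((s,us),(t,ut)):
        K=np.array([[f(d),0,d['cx']],[0,f(d),d['cy']],[0,0,1]]);M=K@np.c_[d['R'],d['t']]
        A+= [u*M[2]-M[0],v*M[2]-M[1]]
    A=np.array(A);x=np.linalg.lstsq(A[:,:3],-A[:,3],rcond=None)[0];return x,A[:,:3]@x+A[:,3]
print('drill',plane(s,273.4,190.9,114),plane(t,317,138.1,114),tri((273.4,190.9),(317,138.1)))
print('scr bright end top',plane(t,308,90.4,213))
# scriber points per column in both depth maps
for d in(s,t):
    P=cloud(d);w=np.all((P>=[690,-30,195])&(P<=[740,30,222]),-1);vv,uu=np.where(w)
    o=P[w][:,0].argsort()
    for i in o[:26:2]:print(uu[i],vv[i],P[w][i].round(1),d['color'][vv[i],uu[i]])
    print()
E
```

```text
drill [645.69093768 -13.89048697 114.        ] [647.22040285 -10.63024004 114.        ] (array([645.44851566, -10.9698166 , 116.20762559]), array([ 474.37997162,  120.37099616, -141.998841  , -439.96551999]))
scr bright end top [720.22830692   8.69598528 213.        ]
249 160 [701.    7.4 213.5] [75 70 66]
250 160 [703.8  -2.  208.2] [60 56 53]
249 159 [704.5   1.4 212.9] [89 85 79]
248 161 [705.7   5.6 208.6] [66 59 53]
247 161 [708.1   6.6 208.7] [81 68 58]
247 159 [709.2   3.8 213.2] [94 89 82]
245 160 [712.8   8.6 211.8] [85 78 71]
244 160 [715.8   8.9 211.4] [98 89 83]
243 160 [718.5   9.6 211.2] [118 108 102]
244 159 [719.1   3.2 211. ] [121 110 103]
243 159 [719.9   6.8 212.6] [158 143 135]
242 159 [721.8   8.8 213.3] [175 157 150]
241 159 [723.9  10.4 213.6] [179 162 155]

310 99 [702.8   4.5 209.8] [70 70 67]
311 98 [703.3   2.4 214.1] [72 71 67]
309 98 [703.8   6.6 212.8] [88 86 82]
312 97 [7.052e+02 3.000e-01 2.148e+02] [101 101  94]
309 97 [706.4   6.6 211.7] [100  98  93]
311 96 [707.8   2.4 213.6] [106 105  98]
310 96 [708.5   4.5 211.8] [104 104  97]
311 95 [710.4   2.4 212.7] [104 104  97]
309 95 [710.8   6.6 211.6] [106 104  97]
309 94 [712.    6.6 213.9] [106 104  98]
310 94 [712.1   4.5 213.7] [104 103  95]
311 93 [714.2   2.4 214. ] [93 90 86]
308 93 [714.5   8.7 213.2] [106 104  98]
```

```bash
python3 - <<'E'
from h import *
plan([([490,-25,206],-78)],mx=40)
E
```

```text
t 14.5 p [466.7 -17.9  80.1] jaw -5.84 F [ 0.3 -0.7 -0.5] open 17.6 j [ 0.63  0.48 -0.78  2.11  0.51  0.74 -0.57]
([-0.05, 0.27, -1.4], np.float64(0.14))
([-0.01, 0.28, -1.4], np.float64(0.14))
([0.02, 0.28, -1.4], np.float64(0.14))
([0.06, 0.27, -1.4], np.float64(0.14))
([0.1, 0.26, -1.4], np.float64(0.14))
([0.14, 0.24, -1.39], np.float64(0.14))
([0.17, 0.22, -1.4], np.float64(0.14))
([0.19, 0.19, -1.39], np.float64(0.14))
([0.22, 0.17, -1.4], np.float64(0.14))
--
end [490. -25. 206.] -78.04
```

>>> {"fn": "jog_arm", "kwargs": {
  "fingers": [-1,-1,-1,-1,-1,-1,-1,-1],
  "travel": [
    [0,0,-2.0],
    [0,0,-3.0],
    [0,0,-3.0],
    [0,0,-2.5],
    [0,0.2,-1.5],
    [0.1,0.2,-0.6],
    [0.2,0.2,0],
    [0.2,0.2,0]
  ],
  "twist": [0,0,0.05,0.1,0.12,0.12,0.12,0.12]
}}

```text
time_s: 15.3
eef_pos: [474.2, -17.1, 203.4]
orientation: [[0.672, 0.74, -0.0], [0.74, -0.672, -0.001], [-0.0, 0.0, -1.0]]
ft_force: [-0.7, -0.8, -0.7]
opening: 17.8
```

```bash
python3 - <<'E'
from h import *
plan([([500,-25,206],-78)],mx=40,mt=.12)
E
```

```text
t 15.3 p [474.2 -17.1 203.4] jaw -42.24 F [-0.7 -0.8 -0.7] open 17.8 j [ 0.67  0.27 -0.79  1.99  0.23  0.97 -0.97]
([0.19, 0.41, -0.04], np.float64(0.104))
([0.23, 0.38, -0.04], np.float64(0.104))
([0.27, 0.36, -0.05], np.float64(0.104))
([0.31, 0.33, -0.04], np.float64(0.104))
([0.34, 0.29, -0.05], np.float64(0.104))
([0.38, 0.26, -0.04], np.float64(0.104))
--
end [500. -25. 206.] -77.99
```

>>> {"fn": "jog_arm", "kwargs": {
  "fingers": [-1,-1,-1,-1,-1,-1,-1,-1],
  "travel": [
    [0.2,0.4,0],
    [0.2,0.4,0],
    [0.3,0.35,0],
    [0.3,0.3,0],
    [0.35,0.3,0],
    [0.4,0.25,0],
    [0,0,0],
    [0,0,0]
  ],
  "twist": [0.104,0.104,0.104,0.104,0.104,0.104,0,0]
}}

```text
time_s: 16.1
eef_pos: [499.9, -24.1, 203.0]
orientation: [[0.976, 0.216, -0.001], [0.216, -0.976, 0.0], [-0.001, -0.0, -1.0]]
ft_force: [-0.5, -0.5, -2.3]
opening: 17.3
```

```bash
python3 - <<'E'
from h import *
from scipy.optimize import least_squares
s=cap('side','side10');t=cap('top','top10')
plan([([574.9,-26,205.5],-78)],mx=15)
st=status.read_state();p=st['eef_pos'];R=st['orientation'];print('exp lens',p+R@[72.2,0,-5.5])
e=p+R@[72.2,0,-5.5]
for n,d in(('s',s),('t',t)):
    u,v=proj(d,e).astype(int)
    c=d['color'][max(0,v-65):v+65,max(0,u-80):u+80,::-1];cv2.imwrite(f'pics/l10{n}.png',cv2.resize(c,None,fx=4,fy=4,interpolation=cv2.INTER_CUBIC))
    P=cloud(d);Q=P[np.all((P>=e-[45,45,25])&(P<=e+[45,45,25]),-1)]
    if len(Q):
        print(len(Q),Q.min(0),Q.max(0),np.median(Q,0)); A=np.c_[Q[:,:2]-e[:2],np.ones(len(Q))]
        r=least_squares(lambda q:A@q-Q[:,2],[0,0,200],loss='soft_l1',f_scale=2).x;print('plane slope',r)
E
```

```text
t 16.2 p [500.  -24.1 203.1] jaw -77.56 F [ 0.4 -0.1 -1.7] open 17.5 j [ 0.56  0.29 -0.67  1.94  0.22  0.98 -1.56]
([1.21, 0.3, -0.04], np.float64(0.001))
([1.21, 0.3, -0.04], np.float64(0.001))
([1.22, 0.3, -0.04], np.float64(0.001))
([1.21, 0.29, -0.04], np.float64(0.001))
([1.22, 0.3, -0.04], np.float64(0.001))
([1.21, 0.29, -0.04], np.float64(0.001))
--
end [574.9 -26.  205.5] -77.9
exp lens [570.4586939   -8.5781853  208.57746112]
392 [525.98920198 -43.30667562 198.4537989 ] [601.64642877  28.27553832 217.39513984] [566.51815391  -2.78518625 211.24314458]
plane slope [ 2.33891107e-02 -3.81916476e-02  2.11372216e+02]
```

View pics/l10s.png

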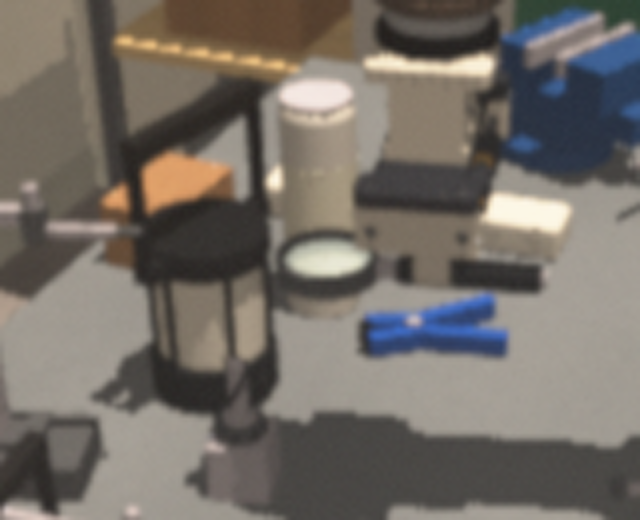

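View pics/l10t.png

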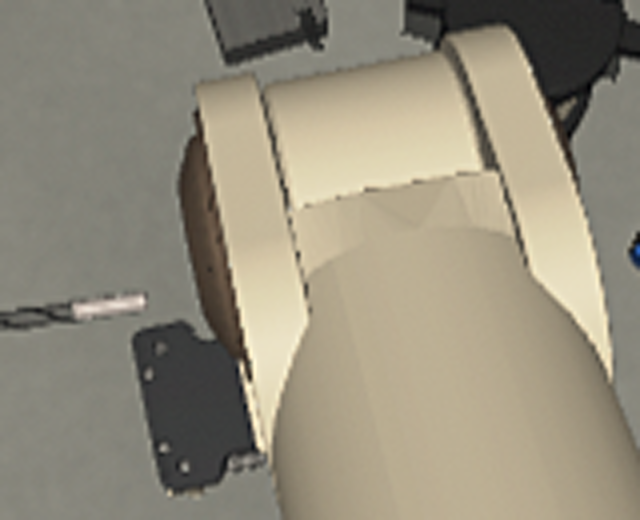

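```bash
python3 - <<'E'
from h import *
for n in('side10','top10'):
    P=cloud(ld(n)).reshape(-1,3)
    for z0 in range(200,800,40):
        q=P[np.all((P>=[380,-160,z0])&(P<=[800,120,z0+40]),-1)]
        g=q[~((q[:,0]>690))];h=q[q[:,0]>690]
        print(n,z0,len(g),g.max(0).round() if len(g) else '',g.min(0).round() if len(g) else '','| beyond690',len(h),h.min(0).round() if len(h) else '',h.max(0).round() if len(h) else '')
E
```

```text
side10 200 682 [602.  28. 235.] [426. -45. 201.] | beyond690 391 [ 702. -159.  201.] [800.  60. 240.]
side10 240 157 [517.  68. 280.] [ 444. -110.  268.] | beyond690 139 [ 712. -159.  240.] [800.  60. 279.]
side10 280 858 [539.  76. 320.] [ 443. -123.  280.] | beyond690 1 [800.  52. 281.] [800.  52. 281.]
side10 320 348 [522.  31. 360.] [454. -36. 320.] | beyond690 0  
side10 360 600 [536.  33. 400.] [453. -45. 360.] | beyond690 0  
side10 400 587 [535.  18. 440.] [459. -35. 400.] | beyond690 0  
side10 440 608 [530.  24. 480.] [461. -34. 440.] | beyond690 0  
side10 480 645 [534.  18. 520.] [458. -36. 480.] | beyond690 0  
side10 520 795 [534.  34. 560.] [427. -45. 520.] | beyond690 0  
side10 560 1517 [536.  34. 600.] [380. -39. 560.] | beyond690 0  
side10 600 540 [520.  26. 614.] [381. -24. 600.] | beyond690 0  
side10 640 0   | beyond690 0  
side10 680 0   | beyond690 0  
side10 720 0   | beyond690 0  
side10 760 0   | beyond690 0  
top10 200 0   | beyond690 407 [ 702. -160.  201.] [800.  59. 240.]
top10 240 1 [446.  52. 274.] [446.  52. 274.] | beyond690 477 [ 715. -160.  240.] [800.  59. 274.]
top10 280 980 [520.  75. 315.] [445.  17. 281.] | beyond690 0  
top10 320 0   | beyond690 0  
top10 360 47 [493.  25. 371.] [455.  15. 361.] | beyond690 0  
top10 400 0   | beyond690 0  
top10 440 0   | beyond690 0  
top10 480 0   | beyond690 0  
top10 520 0   | beyond690 0  
top10 560 940 [550.  32. 600.] [416. -76. 565.] | beyond690 0  
top10 600 5627 [540.  26. 640.] [396. -81. 600.] | beyond690 0  
top10 640 5306 [469.  -0. 680.] [380. -90. 640.] | beyond690 0  
top10 680 2269 [411. -16. 702.] [380. -85. 680.] | beyond690 0  
top10 720 0   | beyond690 0  
top10 760 0   | beyond690 0
```

>>> {"fn": "jog_arm", "kwargs": {
  "fingers": [-1,-1,-1,-1,-1,-1,-1,-1],
  "travel": [
    [0.8,0.3,-0.1],
    [1.5,0.4,-0.1],
    [1.7,0.4,0],
    [1.5,0.4,0],
    [1.0,0.2,0],
    [0.5,0.1,0],
    [0,0,0],
    [0,0,0]
  ],
  "twist": [0.002,0.002,0,0,0,0,0,0]
}}

```text
time_s: 17.0
eef_pos: [572.2, -27.1, 205.2]
orientation: [[0.978, 0.21, -0.001], [0.21, -0.978, 0.0], [-0.001, -0.0, -1.0]]
ft_force: [-0.8, -0.1, -1.3]
opening: 17.7
```

```bash
python3 - <<'E'
from h import *
s=cap('side','side11');t=cap('top','top11')
plan([([574.9,-26,205.5],-78)],mx=15)
st=status.read_state();p=st['eef_pos'];R=st['orientation'];e=p+R@[72.2,0,-5.5];print('exp lens',e)
for n,d in(('s',s),('t',t)):
    u,v=proj(d,e).astype(int)
    c=d['color'][max(0,v-65):v+65,max(0,u-80):u+80,::-1];cv2.imwrite(f'pics/l11{n}.png',cv2.resize(c,None,fx=4,fy=4,interpolation=cv2.INTER_CUBIC))
    P=cloud(d);Q=P[np.all((P>=[e[0]-25,-60,195])&(P<=[690,60,225]),-1)]
    if len(Q):print('loupe',len(Q),Q.min(0),Q.max(0),np.median(Q,0))
    Q=P[np.all((P>=[690,-30,195])&(P<=[725,60,225]),-1)]
    if len(Q):print('scr',len(Q),Q.min(0),Q.max(0),np.median(Q,0))
    print(d['R'][2],d['R']@e+d['t'])
E
```

```text
t 17.1 p [572.1 -27.2 205.4] jaw -77.9 F [-0.4 -0.3 -1.3] open 17.3 j [ 0.5   0.42 -0.63  1.77  0.28  1.05 -1.6 ]
([0.3, -0.06, -0.01], np.float64(0.002))
--
end [574.9 -26.  205.5] -78.02
exp lens [642.73363775 -12.04279212 210.87671264]
loupe 281 [617.9141172  -42.69930685 201.29079846] [675.32405411  25.52642788 219.79307395] [645.76290096  -3.42479821 213.33626103]
scr 26 [702.23033186  -2.33663742 207.43428003] [724.77863001  12.68347052 214.23272549] [713.03849433   6.81596287 211.70215769]
[ 0.28643261 -0.77780657 -0.55944017] [-137.40754859  -96.62121758 1032.37336268]
[ 0.14824187 -0.01700112 -0.98880499] [  -7.4491224  -138.46958268  830.89100393]
```

View pics/l11s.png

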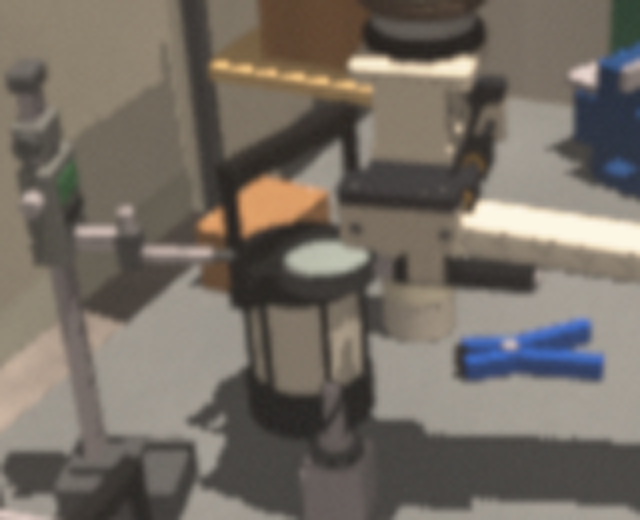

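View pics/l11t.png

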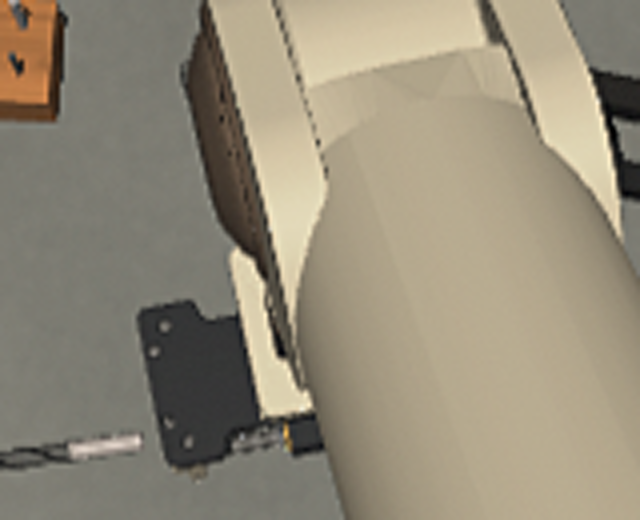

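```bash
python3 - <<'E'
from h import *
d=ld('side11');st=status.read_state();p=st['eef_pos'];R=st['orientation'];e=p+R@[72.2,0,-5.5]
u,v=proj(d,e).astype(int);u0,v0=u-80,v-65
hsv=cv2.cvtColor(d['color'],cv2.COLOR_RGB2HSV)
gx,gy=int(u0+327/4),int(v0+258/4);ref=d['color'][gy,gx].astype(int);print(ref,hsv[gy,gx])
m=(np.abs(d['color'].astype(int)-ref).sum(-1)<70).astype(np.uint8);n,l,stt,c=cv2.connectedComponentsWithStats(m);k=l[gy,gx];print(stt[k],c[k])
# rim outline as well, dark region
print('proj of expected centre top(+4)',proj(d,e+[0,0,4]),'mid',proj(d,e))
for h in(211,213,215):print(h,plane(d,*c[k],h))
# expected: glass disc visible outline for radius ~28 at z=+4
# rim extents vs scriber
P=cloud(d)
# drill tip in this image
z=d['color'][v0+90:v0+130,u0+65:u0+105,::-1];cv2.imwrite('pics/tip11.png',cv2.resize(z,None,fx=14,fy=14,interpolation=cv2.INTER_NEAREST));print('crop origin',u0+65,v0+90)
z=d['color'][v0+45:v0+85,u0+45:u0+105,::-1];cv2.imwrite('pics/lens11.png',cv2.resize(z,None,fx=12,fy=12,interpolation=cv2.INTER_NEAREST));print('crop origin',u0+45,v0+45)
E
```

```text
[189 191 175] [ 34  21 191]
[264 157  18   7  93] [272.20430108 160.13978495]
proj of expected centre top(+4) [271.63056159 160.07399806] mid [271.73129533 161.38284072]
211 [644.59616604 -18.58535472 211.        ]
213 [642.80713346 -15.32629401 213.        ]
215 [641.01810089 -12.06723329 215.        ]
crop origin 256 186
crop origin 236 141
```

View pics/tip11.png

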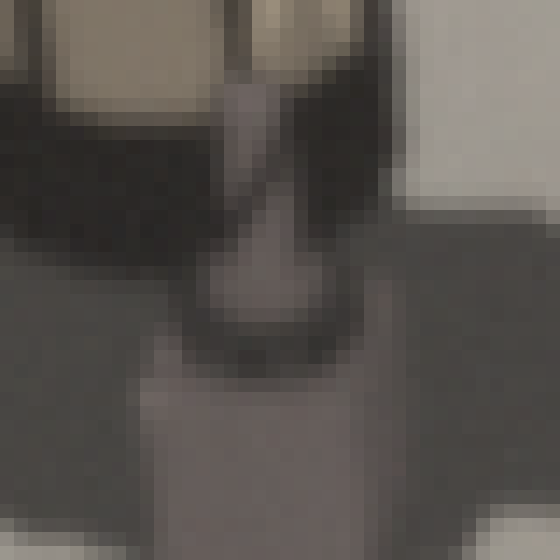

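View pics/lens11.png

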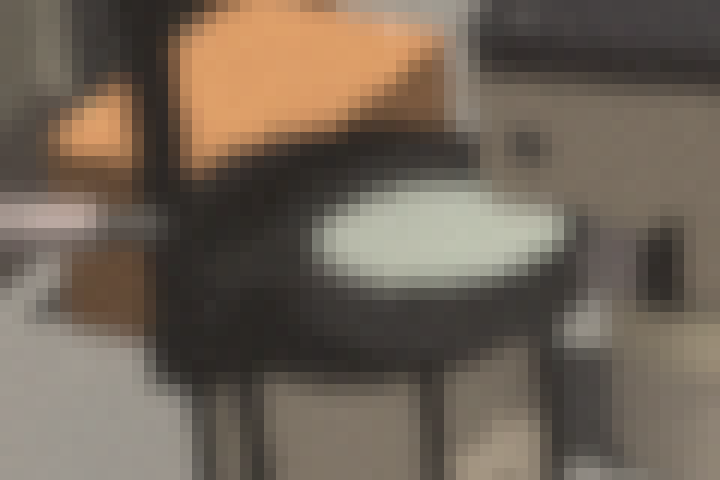

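```bash
python3 - <<'E'
from h import *
d=ld('side11');t=ld('top0')
for X in([645.5,-11,114],[645.5,-11,50],[645.5,-11,62],[645.5,-11,215]):print(X,proj(d,X),proj(t,X))
# nut & block top centre in top image via intensity? depth-based nut top
for n in('side0','top0'):
    q=ld(n);P=cloud(q);Q=P[np.all((P>=[615,-40,57])&(P<=[675,20,66]),-1)];print(n,'nut',len(Q),cv2.minEnclosingCircle(Q[:,:2].astype(np.float32)))
    Q=P[np.all((P>=[625,-30,75])&(P<=[665,10,118]),-1)];print('drill pts',Q.mean(0),Q.min(0),Q.max(0))
E
```

```text
[645.5, -11, 114] [273.0026893  191.43155119] [317.16072172 138.82774351]
[645.5, -11, 50] [274.44143951 209.69376567] [316.99740627 146.24077544]
[645.5, -11, 62] [274.17870811 206.35888715] [317.02641881 144.92387068]
[645.5, -11, 215] [270.52868855 160.02878782] [317.46928734 124.82167812]
side0 nut 70 ((645.13720703125, -10.118383407592773), 19.706417083740234)
drill pts [642.61653226  -8.06580567  96.06019463] [636.41500318 -16.01269672  75.63588983] [653.11665963  -2.83950725 113.94995385]
top0 nut 124 ((645.738037109375, -10.956686019897461), 19.989641189575195)
drill pts [643.77855039 -11.27631664 103.26014206] [637.57824056 -17.8972175   79.43526027] [653.62267005  -3.71729603 114.79216227]
```

```bash
python3 - <<'E'
from h import *
# (name, expected lens centre)
c12=[570.46,-8.58,208.6]
a=np.radians(84.15);T9=np.array([466.7,-17.9,80.1]);e9=T9+np.array([72.2*np.cos(a),72.2*np.sin(a),5.5])
for n,e in(('side0',[473,53.8,8]),('top0',[473,53.8,8]),('side7',[473,53.8,8]),('side9',e9),('top9',e9),('side10',c12),('side11',[642.73,-12.04,210.88])):
    d=ld(n);e=np.array(e,float);u,v=proj(d,e+[0,0,3]);iu,iv=int(u),int(v)
    ref=d['color'][iv,iu].astype(int);m=((np.abs(d['color'].astype(int)-ref).sum(-1)<70)).astype(np.uint8)
    win=np.zeros_like(m);win[iv-22:iv+22,iu-22:iu+22]=1;m*=win
    k,l,s,c=cv2.connectedComponentsWithStats(m);k=l[iv,iu]
    x,y,w,h,A=s[k];pp=proj(d,e+[0,0,4]);print(n,'area',A,'cent',c[k].round(1),'bbox mid',x+(w-1)/2,y+(h-1)/2,w,h,'exp',pp.round(1),'diff',(c[k]-pp).round(2))
E
```

```text
side0 area 167 cent [322.2 247.2] bbox mid 322.0 247.5 19 12 exp [321.6 247.3] diff [ 0.57 -0.07]
top0 area 406 cent [290.6 217.9] bbox mid 291.0 218.0 23 23 exp [290.7 217.9] diff [-0.06 -0.06]
side7 area 165 cent [322.2 247.2] bbox mid 322.0 247.0 19 11 exp [321.6 247.3] diff [ 0.54 -0.08]
side9 area 166 cent [322.9 226. ] bbox mid 322.5 226.0 20 11 exp [321.4 224.8] diff [1.51 1.19]
top9 area 1 cent [288. 214.] bbox mid 288.0 214.0 1 1 exp [288.6 214.4] diff [-0.62 -0.4 ]
side10 area 77 cent [297.  166.8] bbox mid 297.0 166.5 17 6 exp [295.7 166.2] diff [1.26 0.61]
side11 area 94 cent [272.2 160.1] bbox mid 272.5 160.0 18 7 exp [271.6 160.1] diff [0.54 0.03]
```

```bash
python3 - <<'E'
from h import *
s=ld('side0');t=ld('top0');P=cloud(s);PT=cloud(t)
print(s['color'][153:166,228:253].sum(-1))
for u in range(226,251,2):
    w=[v for v in range(150,170) if np.linalg.norm(P[v,u]-[715,8,211])<45 and 200<P[v,u,2]<220]
    print(u,w,[P[v,u].round(0).tolist() for v in w][:3])
# top line fit
w=np.all((PT>=[700,-5,205])&(PT<=[755,25,220]),-1);Q=PT[w];print('top z',np.median(Q[:,2]),Q[:,2].mean(), len(Q))
w=np.all((P>=[700,-8,200])&(P<=[745,25,220]),-1);Q=P[w];print('side z',np.median(Q[:,2]),Q[:,2].mean(),np.percentile(Q[:,2],[10,90]),len(Q))
for X in([703,4,211],[703,4,213],[703,4,209],[720,8.5,213],[720,8.5,211],[720,8.5,209],[720,4.5,213],[720,12.5,213]):print(X,proj(s,X))
E
```

```text
[[272 271 270 269 260 240 223 215 207 205 211 216 261 328 387 401 398 400
  356 234 139 122 167 289 398]
 [268 271 267 260 243 224 214 209 206 206 204 214 223 252 275 280 283 308
  302 209 129 114 153 258 340]
 [267 269 255 241 223 213 212 206 209 206 208 211 221 226 226 225 224 229
  235 172 127 117 134 191 242]
 [290 286 272 259 249 250 245 234 228 231 233 236 243 248 243 237 223 221
  207 161 130 112 127 142 170]
 [377 373 374 372 372 373 363 341 323 321 331 336 346 344 341 318 264 226
  216 185 148 137 129 124 135]
 [456 469 477 481 480 480 474 448 439 439 458 471 472 473 467 426 321 263
  251 229 214 202 165 136 123]
 [414 444 454 459 457 460 457 448 448 451 481 496 498 496 482 436 334 275
  266 265 265 253 192 145 125]
 [319 339 346 350 347 345 345 338 342 350 365 375 374 371 359 328 270 234
  231 233 230 211 169 129 119]
 [252 269 279 279 276 277 274 267 275 282 297 325 328 303 277 259 231 214
  211 207 178 146 138 118 128]
 [212 220 227 225 226 224 225 220 227 254 294 354 360 298 252 240 226 223
  217 199 156 131 124 124 124]
 [205 206 205 205 206 207 208 214 237 285 348 406 
[... 968 characters left out ...]
, 211.0], [716.0, 9.0, 211.0]]
246 [159, 160] [[714.0, 1.0, 211.0], [710.0, 8.0, 212.0]]
248 [159, 160, 161] [[708.0, 0.0, 212.0], [704.0, 8.0, 213.0], [706.0, 6.0, 209.0]]
250 [159, 160] [[705.0, -4.0, 210.0], [704.0, -2.0, 208.0]]
top z 213.69789208551614 213.4737259704221 101
side z 211.43051192541844 211.067118082563 [208.21047466 213.46458014] 53
[703, 4, 211] [249.06973794 160.1335266 ]
[703, 4, 213] [248.9951795  159.48144128]
[703, 4, 209] [249.14413567 160.78420641]
[720, 8.5, 213] [242.63944605 159.13872483]
[720, 8.5, 211] [242.72075413 159.79031962]
[720, 8.5, 209] [242.80188719 160.44051181]
[720, 4.5, 213] [243.39303032 158.48457199]
[720, 12.5, 213] [241.88132783 159.79681341]
```

>>> {"fn": "jog_arm", "kwargs": {
  "fingers": [-1,-1,-1,-1,-1,-1,-1,-1],
  "travel": [
    [0.17,-0.02,-0.03],
    [0.17,-0.01,-0.03],
    [0,0,0],
    [0,0,0],
    [0,0,0],
    [0,0,0],
    [0,0,0],
    [0,0,0]
  ],
  "twist": [0,0,0,0,0,0,0,0]
}}

```text
time_s: 17.9
eef_pos: [576.0, -26.2, 206.0]
orientation: [[0.978, 0.209, -0.0], [0.209, -0.978, -0.0], [-0.0, 0.0, -1.0]]
ft_force: [0.6, 0.5, -1.6]
opening: 17.6
```

```bash
python3 - <<'E'
from h import *
plan([])
st=status.read_state();print('lens',st['eef_pos']+st['orientation']@[72.2,0,-5.5],'tilt',st['orientation'][:,2],'vel',np.abs(st['joint_velocities']).max())
d=cap('side','side12');cv2.imwrite('pics/l12.png',cv2.resize(d['color'][90:310,150:400,::-1],None,fx=2.7,fy=2.7,interpolation=cv2.INTER_CUBIC))
e=st['eef_pos']+st['orientation']@[72.2,0,-5.5];P=cloud(d)
ref=d['color'][160,270].astype(int);m=(np.abs(d['color'].astype(int)-ref).sum(-1)<70).astype(np.uint8);w=np.zeros_like(m);w[140:180,245:295]=1
k,l,s,c=cv2.connectedComponentsWithStats(m*w);print(s[1:],c[1:],'exp',proj(d,e+[0,0,4]),'drill axis',proj(d,[645.5,-11,215]))
E
```

```text
t 17.9 p [576.  -26.2 206. ] jaw -77.92 F [ 0.6  0.5 -1.6] open 17.6 j [ 0.49  0.43 -0.63  1.76  0.29  1.05 -1.6 ]
end [576.  -26.2 206. ] -77.92
lens [646.60065352 -11.10584669 211.52135693] tilt [-5.61271070e-06 -2.69603249e-05 -1.00000000e+00] vel 0.0016959653423048362
[[268 142   1   1   1]
 [262 157  19   6  90]] [[268.         142.        ]
 [270.71111111 159.65555556]] exp [270.16621211 159.7695502 ] drill axis [270.52868855 160.02878782]
```

View pics/l12.png

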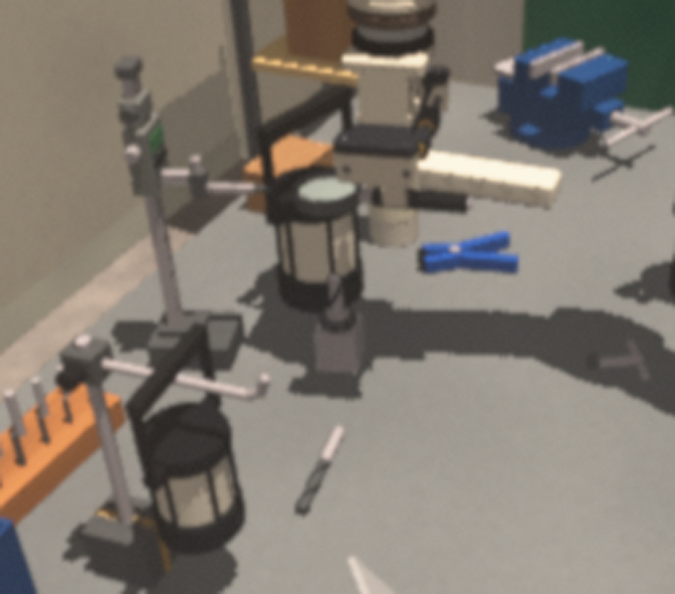

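```bash
python3 - <<'E'
from h import *
job.close_job();st=status.read_state();print(st['time_s'],st['eef_pos'],st['opening'])
E
```

```text
the job is handed in; nothing more can be done
the job is handed in; nothing more can be done
```

The job is handed in at about 18 s. The small lantern hangs by its handle on the hook arm, let go, and the gripper still holds the loupe level over the drill point.

**Lantern:** I picked the smallest of the three, threaded it over the hook tip and lowered it onto the arm. The last side picture shows it hanging freely near the middle of the arm.

**Loupe:**

| | x (mm) | y (mm) | z (mm) |
|---|---|---|---|
| Lens centre, from the arm's pose | 646.6 | −11.1 | 211.5 |
| Drill axis (x, y) and scriber height (z), measured | about 645.5 | about −11 | about 211 to 211.5 |

- **Position:** in the side view the glass sits 0.2 px across and 0.4 px along from where the drill axis passes lens height. That is roughly 0.5 to 1 mm.
- **Level and still:** the tool is vertical and the joints were not moving. The lens shows at its expected height, so I see no sag.
- **Clearances:** the rim is about 20 mm from the scriber tip, and the lens is far above the drill.

**Checks that disagreed or were missing:**
- The two cameras differ by 1 to 2 mm on the drill position, so I used a value between them.
- Side-view brightness put the scriber up to 2 mm higher than the depth readings; I kept the depth value.
- The arm hid the loupe from the top camera, so the final centring check rests on the side view and the arm's own pose.
- The state could not be read after handing in.

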